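# Test a gearbox mount with a hardness gauge and sort it

## Robot

A 6-joint arm with a two-finger parallel gripper is mounted at the origin on the work surface. World frame = base frame: x ahead of the robot, y to its left, z up, the work surface at z = 0. Lengths are in mm, angles in rad, forces in N, time in s.
With the tool pointing down it reaches from about 275 to 725 mm from the base axis. Payload 5.6 kg.
Tool frame: the origin (TCP) lies midway between the tips of the shut fingers; the grasp point (between the pads) lies 19 mm behind it (env.grip_depth is the distance from the TCP to the grasp point, in mm); z points along the fingers, y is the direction in which the jaws open and shut (so a half turn about z gives the same grasp; the last joint's range is limited). The gripper opens to 85 mm and grips with 20 to 120 N. Pads are 22 mm wide; open, the fingers measure 114 mm over their backs; the gripper's body (76 mm by 85 mm) begins 54 mm behind the grasp point. The pads swing forward as they close: fully open they stand 13 mm farther back than shut.
Start: joints at [1.581, 0.255, 0.108, 0, -1.424, -0.285], TCP at [149.218, 529.365, 231.283] pointing down, gripper open.
Joint ranges: [-2.95, 2.95], [-1.21, 1.97], [-1.09, 1.5], [-2.87, 1.71], [-2.94, -0.07], [-3.05, 3.05]. Speed limits (rad/s): [2.57, 2.57, 3.14, 3.14, 3.14, 3.14].

## Interface

Orientations are given as a unit quaternion [x, y, z, w].
In Python, from rig import readout, grab_frame, workorder, env gives the robot as it stands.
- The arm moves only by the tool drive_tool, never from a script. Its argument "moves" is a list of rows, each a list of 3 entries, a list of its own where there are three numbers: the finger opening in mm, from 0 to 85.4, then the shift along the tool's x, y, z in units of 50 mm (1.0 is 50 mm), then the turn, a rotation vector about the tool's x, y, z in units of 8 degrees (1.0 is 8 degrees). In form: [[gripper, [dx, dy, dz], [wx, wy, wz]], ...]. A call has 1 to 12 rows; each row shifts and turns the commanded pose from where the row before left it, along the tool's axes as they then stand; what a row does not reach is not made up. A row lasts 1/8 s, in which the tool goes at most 62.5 mm and 10.7 degrees, less where a joint would pass 70% of its speed; a pose out of reach is approached as far as the arm can. A call is refused whole if a number of a shift passes 1 or a number of a turn 1, either way. A call with a gripper value outside its range is refused whole. The fingers move at their own pace and stop on an object; the grip force is fixed at half the most. Time passes only in rows, so rows that do not move let the fingers close. It gives the time, the measured TCP pose, the force and the opening at its end, in the units of the state.
- readout.observe(): the state, without advancing time (a new reading comes with each control period).
- grab_frame(name): name is "side" or "top"; returns a dict with "img" (480x640x3 uint8, blue, green, red), "fx", "fy", "cx", "cy" (pixels), "T" (4x4, takes a point from camera to world coordinates). Camera axes: x right, y up, looking along -z (the intrinsics and any distortion apply to the point x, -y, -z); pixel columns grow to the right and rows downward; lengths in mm; the calibration is good to about 2 mm. A picture is of the moment at which its call begins. There is no depth.
- workorder.sign_off(): hands the job in, once; it reports no verdict.
The state is a dict: "clock": time; "joints": joint angles; "joint_velocities": joint speeds; "joint_torque": joint torques, N m; "tcp_pos": TCP position; "ee_rot": TCP orientation; "contact_force": force on the tool from outside, world axes, zero at the start; "moment": the same for the moment, N m; "width": finger opening in mm.
Only numpy, scipy, OpenCV 4.12 (cv2) and the standard library are available. Lean on these libraries where they do the work, as an engineer would, in place of code of your own. Each camera call takes 0.05 s, during which the arm holds its last target.

## Task

Check the gearbox mount that is lying on its side: stand it on its plate on the bench, rubber up, let go of it, then press the hardness gauge squarely and gently onto the middle of the rubber (and onto nothing harder) until its foot sits flush, and put the gauge back upright in its fork rest. Its hand stays where it stopped: if it reached the long middle mark of the dial the rubber is still good, so stand the mount on its plate in the shallow tray; if it stopped short of it, put the mount in the deep bin. Leave the other things on the bench where they are.

Things in the scene. Friction and masses are not known exactly. Their poses are not given: they have to be found in the camera images.
- mount: Gearbox mount, 0.45 to 0.68 kg, 72 mm high: steel plate 60 (own x) x 104 (own y) x 6 mm with two bolt ears; on it a steel pan 60 x 62 x 56 mm; on that a black rubber pad 52 x 56 x 10 mm. Origin: centre of the plate's underside; own z from plate to rubber. At the start it lies on a 60 mm side: own +x down, own z level and pointing roughly away from the robot (+x), origin 30 mm above the bench.
- mount_face (a point): Middle of the mount's rubber face, 72 mm from the plate's underside along the mount's z. How hard the rubber is cannot be seen. The pan's two flat sides, 62 mm apart along the mount's y and 6 to 62 mm above the plate's underside, are a good grip.
- gauge: Dial hardness gauge, 0.34 kg, hanging upright in the fork rest. From below: 5 mm pin standing 8 mm out of the foot; foot disc 30 mm across; barrel 24 mm across up to 45 mm; dark drum 60 mm across from 45 to 80 mm (grip it there); bezel to 87 mm with the white dial looking up. Origin: centre of the foot's underside; z up; the dial's long middle mark lies towards own +x.
- gauge_foot (a point): Centre of the underside of the gauge's foot; the pin's tip at rest is 8 mm below. The pin is sprung: yields from 0.6 N, about 8 N pushes it fully in. On this rubber it sinks in partly and bears 2 to 7 N with the foot flush; a few newtons more seat the foot, over 40 N damages the gauge. Press slowly (about 15 mm/s): a jab throws the hand.
- gauge_hand (a joint): The gauge's only hand, rad, clockwise seen from above: 0 at the first mark, 2.094 (reading 50) at the long middle mark, 4.189 (100) at the last; marks every 10. The pin drives it up (8 mm = 4.189 rad) and it stays at the highest reading when the pin comes out. Starts at 0. This rubber gives 20 to 80, a hard surface 100.
- rest: Fixed dark steel fork rest: base 125 x 90 x 8 mm, column at its back (+x), two level prongs along own x, 38 mm apart, tops 70 mm up, open at the front (-x). Origin: underside of the base, straight below the hanging gauge, whose origin hangs 25 mm above this one, drum on the prongs. The gauge lifts straight out (pin clear once raised 55 mm) and goes back the same way, foot with 4 mm play each side.
- tray: Shallow open aluminium tray, 200 (own x) x 165 x 25 mm, 4 mm walls and floor, fixed. Origin: centre of its underside.
- bin: Deep open grey plastic bin, 200 (own x) x 175 x 85 mm, 4 mm walls and floor, a rim 9 mm wide round the top, fixed. Origin: centre of its underside. Tray and bin change places from run to run.
- spanner: Bystander: steel spanner 160 mm, flat on the bench. Origin under its middle.
- driver: Bystander: screwdriver 170 mm, flat on the bench. Origin under its middle.
- clutch_plate: Bystander: brown clutch plate, a flat ring 132 mm across, 5 mm thick. Origin: centre of its underside.
- sprocket: Bystander: dark toothed wheel 92 mm across with a hub, 34 mm high. Origin: centre of its underside.
- grease_tin: Bystander: round metal tin 83 mm across, 48 mm high. Origin: centre of its underside.
- mallet: Bystander: rubber mallet, head 48 mm across and 85 mm long, wooden handle 190 mm, lying on the bench. Origin under the head.
There are look-alikes about, which are no part of the job. Leave any orange or purple look-alike of the rest alone.

How it is judged:
By the outcome, as a careful person would: the job done as asked, in the order asked, and still so for the second after the job is handed in, with the robot touching nothing.
It also fails if it takes over 70 s, if anything falls off the work surface, if the arm or the gripper's body presses on something with over 40 N, if the wrist force passes 120 N, or if a joint passes its speed limit or range.

## Working session

There is one attempt and no reset: what is moved stays moved. The work goes in short steps, Python scripts to look and compute and a tool call to move; the robot and the scene stay as the last step left them, time stands still between calls to the robot, and variables do not carry over. Pictures are saved under pics/ and viewed, and the job is handed in when it is done.

Besides the shell and the picture viewer there is one more tool, called after ">>>" by a JSON object that holds its "op" and its "data". drive_tool: Moves the arm, as the interface text tells. Its arguments: {"type":"object","properties":{"moves":{"type":"array"}},"required":["moves"]}

```bash
ls; mkdir -p pics; python3 - <<'E'
from rig import readout, grab_frame, workorder, env
import cv2,numpy as np
print(readout.observe()); print(env.grip_depth)
for n in("side","top"):
    f=grab_frame(n); cv2.imwrite(f"pics/{n}0.png",f["img"]); print(n,{k:v for k,v in f.items() if k!="img"})
E
```

```text
pics
{'clock': 0.0, 'joints': array([ 1.58060307e+00,  2.55751678e-01,  1.07008026e-01, -4.43339848e-04,
       -1.42391136e+00, -2.84597999e-01]), 'joint_velocities': array([ 0.00146692,  0.00110885,  0.00097671, -0.00058513, -0.00042867,
       -0.00010543]), 'joint_torque': array([-2.31658423e-04, -3.86625767e+01,  2.37940443e+01,  5.36496520e+00,
       -6.09036462e-03,  7.47025013e-06]), 'tcp_pos': array([149.06163259, 528.90132324, 230.39950546]), 'ee_rot': array([ 9.90571136e-01, -1.36996031e-01, -8.05737280e-05,  9.51449313e-04]), 'contact_force': array([-0.9079446 ,  0.84137579, -0.32867428]), 'moment': array([-0.01826829, -0.0065199 , -0.02560305]), 'width': 85.12787113999117}
18.700000000000003
side {'fx': 488.4017346364224, 'fy': 488.4017346364224, 'cx': 319.1790878589909, 'cy': 244.97989669578646, 'T': array([[ 9.97290586e-01,  4.22778278e-02, -6.02002651e-02,
         3.75634769e+02],
       [-7.34478325e-02,  6.18000435e-01, -7.82739342e-01,
        -8.95754005e+02],
       [ 4.11127093e-03,  7.85040156e-01,  6.19431231e-01,
         7.64504112e+02],
       [ 0.00000000e+00,  0.00000000e+00,  0.00000000e+00,
         1.00000000e+00]])}
top {'fx': 547.3191041784825, 'fy': 547.3191041784825, 'cx': 323.57489805818665, 'cy': 239.94157825721095, 'T': array([[-4.56561233e-03,  9.84782999e-01, -1.73728527e-01,
         2.08630544e+02],
       [-9.99989575e-01, -4.50741838e-03,  7.29504504e-04,
        -1.09393868e+01],
       [-6.46635220e-05,  1.73730046e-01,  9.84793312e-01,
         1.35062849e+03],
       [ 0.00000000e+00,  0.00000000e+00,  0.00000000e+00,
         1.00000000e+00]])}
```

View pics/side0.png

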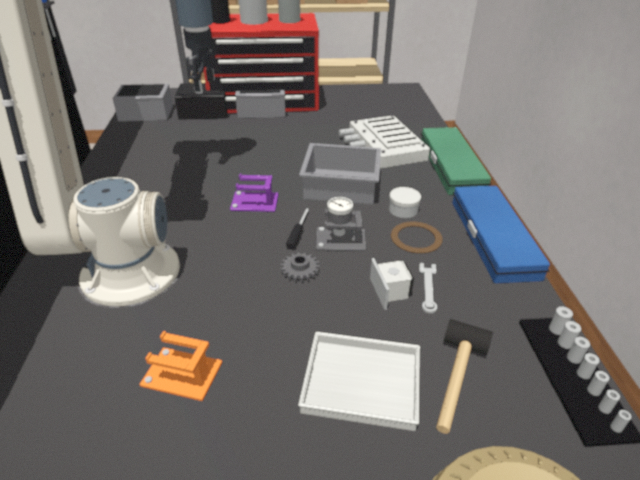

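View pics/top0.png

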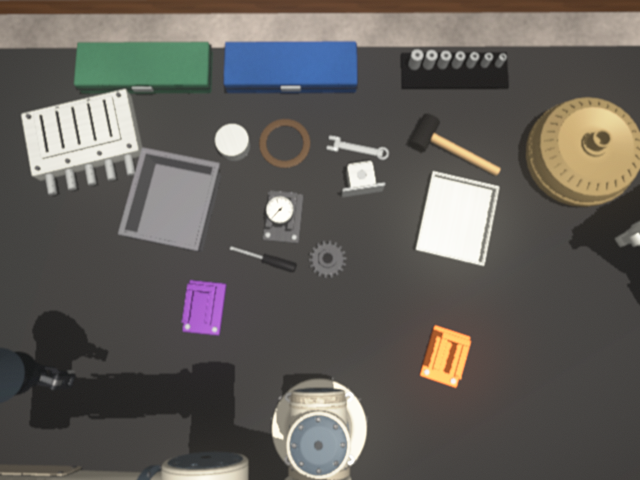

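```bash
cat > h.py <<'E'
import numpy as np, cv2
from rig import readout, grab_frame, workorder, env
from scipy.spatial.transform import Rotation as R
def ray(f,u,v):
    d=np.array([(u-f["cx"])/f["fx"],-(v-f["cy"])/f["fy"],-1.0])
    T=f["T"]; return T[:3,3],T[:3,:3]@d
def onz(f,u,v,z):
    o,d=ray(f,u,v); return o+d*(z-o[2])/d[2]
def tri(f1,p1,f2,p2):
    o1,d1=ray(f1,*p1);o2,d2=ray(f2,*p2)
    A=np.stack([d1,-d2],1);s=np.linalg.lstsq(A,o2-o1,rcond=None)[0]
    a=o1+s[0]*d1;b=o2+s[1]*d2
    return (a+b)/2,np.linalg.norm(a-b)
def proj(f,P):
    q=f["T"][:3,:3].T@(np.asarray(P,float)-f["T"][:3,3])
    return f["cx"]+f["fx"]*q[0]/-q[2], f["cy"]-f["fy"]*q[1]/-q[2]
def crop(f,x0,y0,x1,y1,s,name):
    c=cv2.resize(f["img"][y0:y1,x0:x1],None,fx=s,fy=s,interpolation=cv2.INTER_CUBIC)
    cv2.imwrite("pics/"+name,c)
def st():
    o=readout.observe()
    print("t",round(o["clock"],3),"tcp",o["tcp_pos"].round(1),"F",o["contact_force"].round(1),"w",round(o["width"],1))
    M=R.from_quat(o["ee_rot"]).as_matrix(); print("x",M[:,0].round(3),"y",M[:,1].round(3),"z",M[:,2].round(3)); print("j",o["joints"].round(3)); return o,M
E
python3 - <<'E'
from h import *
f=grab_frame("top"); crop(f,240,130,400,250,5,"ct.png")
g=grab_frame("side"); crop(g,300,190,440,310,5,"cs.png")
E
```

```text
(no output)
```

View pics/ct.png

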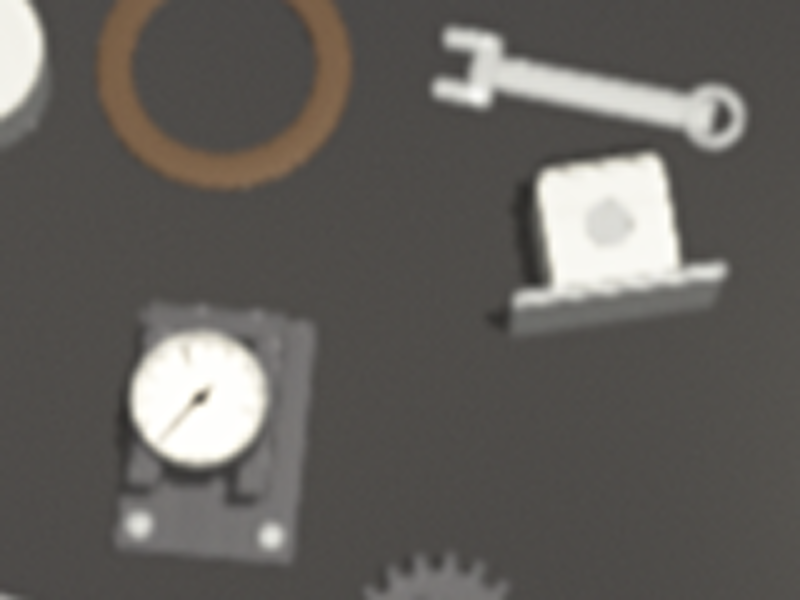

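View pics/cs.png

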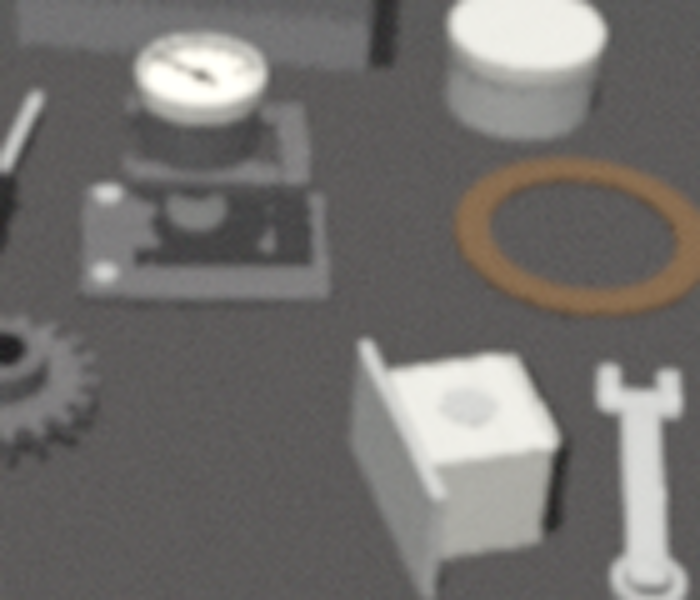

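```bash
python3 - <<'E'
from h import *
f=grab_frame("top"); g=grab_frame("side")
T=lambda x,y:(240+x/5-.4,130+y/5-.4); S=lambda x,y:(300+x/5-.4,190+y/5-.4)
def blob(fr,x0,y0,x1,y1,thr):
    im=cv2.cvtColor(fr["img"],cv2.COLOR_BGR2GRAY)[y0:y1,x0:x1]
    im=cv2.resize(im,None,fx=4,fy=4,interpolation=cv2.INTER_CUBIC)
    cs,_=cv2.findContours((im>thr).astype(np.uint8),cv2.RETR_EXTERNAL,cv2.CHAIN_APPROX_NONE)
    c=max(cs,key=cv2.contourArea); c=cv2.convexHull(c); e=cv2.fitEllipse(c)
    return (x0+(e[0][0]+.5)/4-.5,y0+(e[0][1]+.5)/4-.5),np.array(e[1])/4
a,sa=blob(f,264,192,296,226,150); b,sb=blob(g,325,194,356,216,150)
print("dial",a,sa,b,sb,tri(f,a,g,b))
for n,p,q in [("plate L",(513,295),(365,342)),("plate R",(726,265),(440,497)),("pan far L",(540,170),(518,353)),("pan far R",(661,152),(558,440)),("hole",(610,222),(468,405))]:
    print(n,tri(f,T(*p),g,S(*q)), onz(f,*T(*p),60))
print("base bolts z8",onz(f,*T(139,525),8),onz(f,*T(271,537),8), tri(f,T(139,525),g,S(107,192)),tri(f,T(271,537),g,S(104,272)))
# tray, bin, orient
for n,pts,z in [("tray",[(433,173),(498,188),(484,264),(417,249)],25),("bin",[(141,149),(218,160),(198,248),(120,234)],85)]:
    P=[onz(f,*p,z) for p in pts]; print(n,np.mean(P,0),[p[:2].round() for p in P])
print(onz(f,326,258,15), onz(f,357,148,5),onz(f,330,146,5),onz(f,387,155,5))
E
```

```text
dial (279.3814468383789, 209.01542282104492) [26.96417236 27.37325478] (339.57923793792725, 204.70178985595703) [18.20908928 26.29645157] (array([501.31788772,  90.85088978, 106.01149347]), np.float64(1.1569475166186107))
plate L (array([562.51721892, -57.90583875,  57.70391407]), np.float64(2.222792428132808)) [563.03919749 -57.82273434  60.        ]
plate R (array([ 577.17130385, -162.02307753,   58.77995451]), np.float64(1.6411108420211573)) [ 577.67588239 -161.9056653    60.        ]
pan far L (array([627.70824832, -71.84871212,  58.49305772]), np.float64(1.6665915577401562)) [626.34499301 -71.74299294  60.        ]
pan far R (array([ 634.30024631, -131.29939163,   59.74149887]), np.float64(2.0296677679329207)) [ 635.28321343 -131.33373903   60.        ]
hole (array([ 599.52664151, -105.7147514 ,   59.2235346 ]), np.float64(0.7839657357239339)) [ 599.70092356 -105.6704793    60.        ]
base bolts z8 [459.66123849 128.17557657   8.        ] [453.27255158  62.27057088   8.        ] (array([459.03031826, 127.89454171,  10.60349516]), np.float64(0.28389458079520546)) (array([452.67524241,  62.165772  ,   9.47628497]), np.float64(0.6473693676981773))
tray [ 496.11508627 -345.1579       25.        ] [array([ 612., -288.]), array([ 572., -449.]), array([ 381., -403.]), array([ 419., -241.])]
bin [537.1008143 354.9415179  85.       ] [array([657., 429.]), array([629., 242.]), array([414., 282.]), array([448., 467.])]
[399.04678634 -17.69706422  15.        ] [685.8162721  -99.02732981   5.        ] [691.5230908  -29.59867844   5.        ] [ 666.66179282 -175.74490407    5.        ]
```

>>> {"op": "drive_tool", "data": {"moves": [[85, [0, 0, 0], [0, 0, -0.99]], [85, [0, 0, 0], [0, 0, -0.99]], [85, [0, 0, 0], [0, 0, -0.99]], [85, [0.49, 0.92, 0], [0, 0, 0]], [85, [0.49, 0.92, 0], [0, 0, 0]], [85, [0.49, 0.92, 0], [0, 0, 0]], [85, [0.49, 0.92, 0], [0, 0, 0]], [85, [0.49, 0.92, 0], [0, 0, 0]], [85, [0.49, 0.92, 0], [0, 0, 0]], [85, [0.49, 0.92, 0], [0, 0, 0]], [85, [0.49, 0.92, 0], [0, 0, 0]], [85, [0.49, 0.92, 0], [0, 0, 0]]]}}

```text
clock: 1.8
tcp_pos: [426.0, 148.7, 231.5]
ee_rot: [0.998, 0.07, 0.0, -0.0]
contact_force: [1.5, 0.1, -0.4]
width: 85.0
```

>>> {"op": "drive_tool", "data": {"moves": [[85, [0.49, 0.92, 0], [0, 0, 0]], [85, [0.49, 0.92, 0], [0, 0, 0]], [85, [0.49, 0.92, 0], [0, 0, 0]], [85, [0.49, 0.92, 0], [0, 0, 0]], [85, [0.49, 0.92, 0], [0, 0, 0]], [85, [0.49, 0.92, 0.5], [0, 0, 0]], [85, [0, 0, 0.5], [0, 0, 0]], [85, [0, 0, 0.5], [0, 0, 0]], [85, [0, 0, 0], [0, 0, 0]]]}}

```text
clock: 2.92
tcp_pos: [607.9, -102.7, 154.0]
ee_rot: [0.998, 0.07, -0.002, -0.0]
contact_force: [0.3, 0.0, 0.8]
width: 85.4
```

```bash
python3 - <<'E'
from h import *
st()
f=grab_frame("top"); g=grab_frame("side"); crop(f,280,100,440,220,5,"ct1.png"); crop(g,320,190,460,310,5,"cs1.png")
E
```

```text
t 2.925 tcp [ 607.9 -102.7  154. ] F [0.3 0.  0.8] w 85.4
x [ 0.99   0.139 -0.005] y [ 0.139 -0.99  -0.001] z [-0.005  0.    -1.   ]
j [ 8.500e-02  4.210e-01  1.500e-01 -1.000e-03 -1.305e+00  1.625e+00]
```

View images.

View pics/ct1.png

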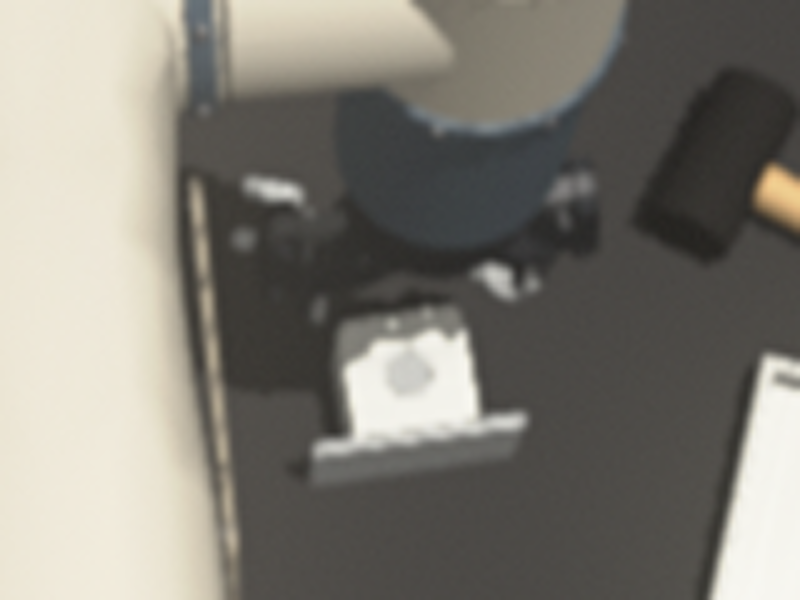

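View pics/cs1.png

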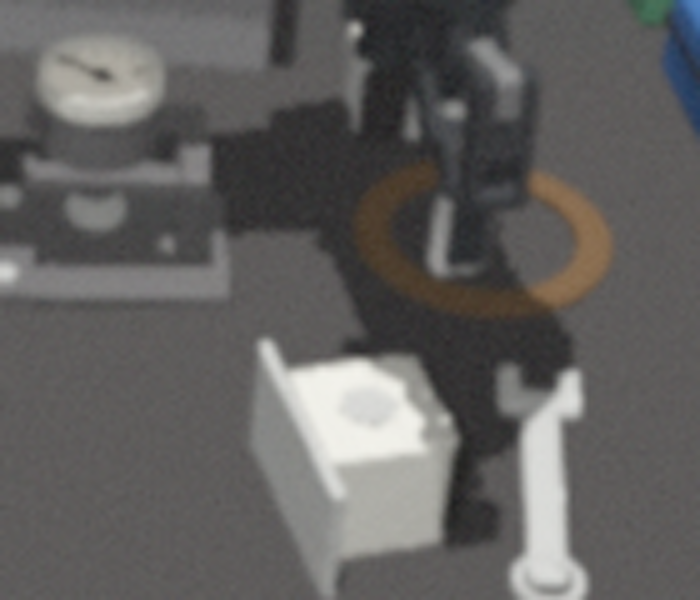

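>>> {"op": "drive_tool", "data": {"moves": [[85, [0.4, 0, 0.6], [0, -0.95, 0]], [85, [0, 0, 0.3], [0, -0.95, 0]], [85, [0, 0, 0], [0, -0.95, 0]], [85, [0, 0, 0], [0, 0, 0]]]}}

```text
clock: 3.52
tcp_pos: [628.0, -99.4, 108.1]
ee_rot: [0.977, 0.069, -0.2, 0.014]
contact_force: [-0.0, 0.0, -0.1]
width: 85.5
```

```bash
python3 - <<'E'
from h import *
st()
E
```

```text
t 3.525 tcp [628.  -99.4 108.1] F [-0.   0.  -0.1] w 85.5
x [ 0.911  0.129 -0.392] y [ 0.14  -0.99  -0.001] z [-0.388 -0.054 -0.92 ]
j [ 0.098  0.775  0.57   0.017 -1.768  1.614]
```

>>> {"op": "drive_tool", "data": {"moves": [[85, [0.5, 0, 0], [0, -0.95, 0]], [85, [0.3, 0, 0], [0, -0.95, 0]], [85, [0, 0, 0], [0, -0.95, 0]], [85, [0, 0, 0], [0, 0, 0]]]}}

```text
clock: 4.03
tcp_pos: [663.1, -94.4, 87.2]
ee_rot: [0.929, 0.066, -0.363, 0.025]
contact_force: [0.3, 0.2, -2.8]
width: 84.5
```

```bash
cat >> h.py <<'E'
def to(P):
    o,M=st(); d=M.T@(np.array(P)-o["tcp_pos"]); print("to",P,"units",(d/50).round(3)); return d
E
python3 - <<'E'
from h import *
to([655,-98,85]);to([591,-107,22])
E
```

```text
t 4.025 tcp [663.1 -94.4  87.2] F [ 0.3  0.2 -2.8] w 84.5
x [ 0.727  0.105 -0.678] y [ 0.142 -0.99  -0.001] z [-0.672 -0.095 -0.735]
j [ 0.105  1.272  1.387  0.038 -2.431  1.628]
to [655, -98, 85] units [-0.095  0.048  0.148]
t 4.025 tcp [663.1 -94.4  87.2] F [ 0.3  0.2 -2.8] w 84.5
x [ 0.727  0.105 -0.678] y [ 0.142 -0.99  -0.001] z [-0.672 -0.095 -0.735]
j [ 0.105  1.272  1.387  0.038 -2.431  1.628]
to [591, -107, 22] units [-0.19   0.047  1.951]
```

>>> {"op": "drive_tool", "data": {"moves": [[85, [-0.1, 0.05, 0.3], [0, 0, 0]], [85, [-0.09, 0, 0.4], [0, 0, 0]], [85, [0, 0, 0.4], [0, 0, 0]], [85, [0, 0, 0.4], [0, 0, 0]], [85, [0, 0, 0.25], [0, 0, 0]], [85, [0, 0, 0], [0, 0, 0]]]}}

```text
clock: 4.78
tcp_pos: [597.4, -107.3, 41.2]
ee_rot: [0.932, 0.066, -0.357, 0.026]
contact_force: [0.2, 0.0, 0.8]
width: 85.1
```

```bash
python3 - <<'E'
from h import *
to([591,-107,22])
f=grab_frame("top"); g=grab_frame("side"); crop(f,280,100,440,220,5,"ct2.png"); crop(g,320,190,460,310,5,"cs2.png")
E
```

```text
t 4.775 tcp [ 597.4 -107.3   41.2] F [0.2 0.  0.8] w 85.1
x [ 0.737  0.104 -0.668] y [ 0.141 -0.99   0.002] z [-0.661 -0.095 -0.744]
j [ 0.098  1.011  0.71   0.033 -2.001  1.616]
to [591, -107, 22] units [ 0.163 -0.024  0.369]
```

View pics/ct2.png

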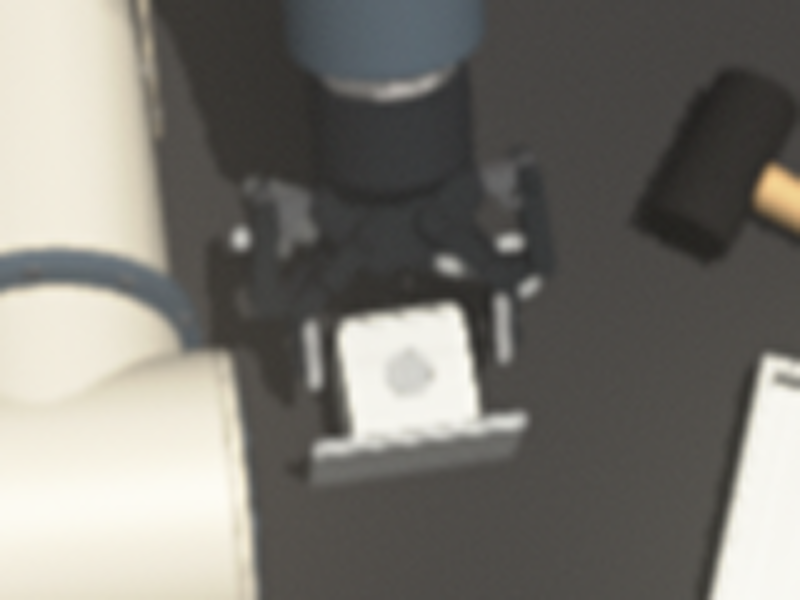

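View pics/cs2.png

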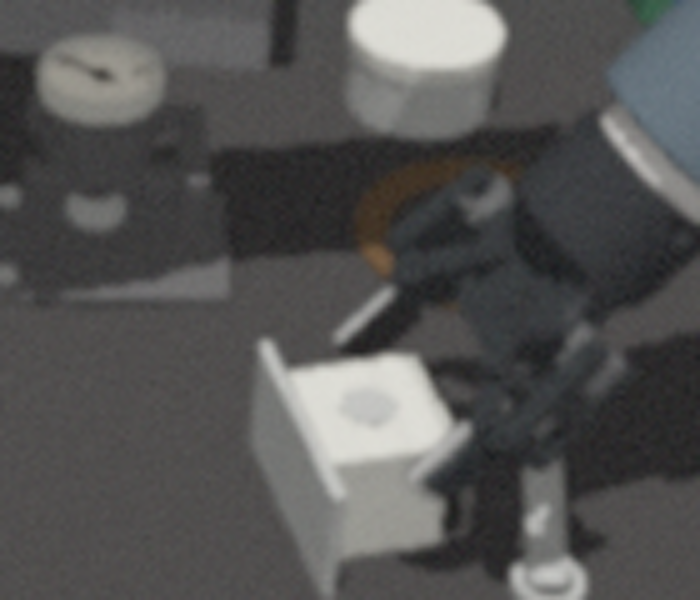

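>>> {"op": "drive_tool", "data": {"moves": [[85, [0.16, -0.02, 0.37], [0, 0, 0]], [85, [0, 0, 0], [0, 0, 0]], [60, [0, 0, 0], [0, 0, 0]], [55, [0, 0, 0], [0, 0, 0]], [55, [0, 0, 0], [0, 0, 0]], [55, [0, 0, 0], [0, 0, 0]], [55, [0, 0, 0], [0, 0, 0]]]}}

```text
clock: 5.75
tcp_pos: [592.2, -107.2, 19.1]
ee_rot: [0.931, 0.066, -0.359, 0.027]
contact_force: [3.5, 0.3, 6.2]
width: 61.6
```

```bash
python3 - <<'E'
from h import *
to([591,-107,22])
f=grab_frame("top"); g=grab_frame("side"); crop(f,280,100,440,220,5,"ct3.png"); crop(g,320,190,460,310,5,"cs3.png")
E
```

```text
t 5.75 tcp [ 592.2 -107.2   19.1] F [3.5 0.3 6.2] w 61.6
x [ 0.734  0.103 -0.671] y [ 0.141 -0.99   0.002] z [-0.664 -0.097 -0.741]
j [ 0.099  1.019  0.667  0.033 -1.953  1.613]
to [591, -107, 22] units [-0.057 -0.007 -0.028]
```

View pics/cs3.png

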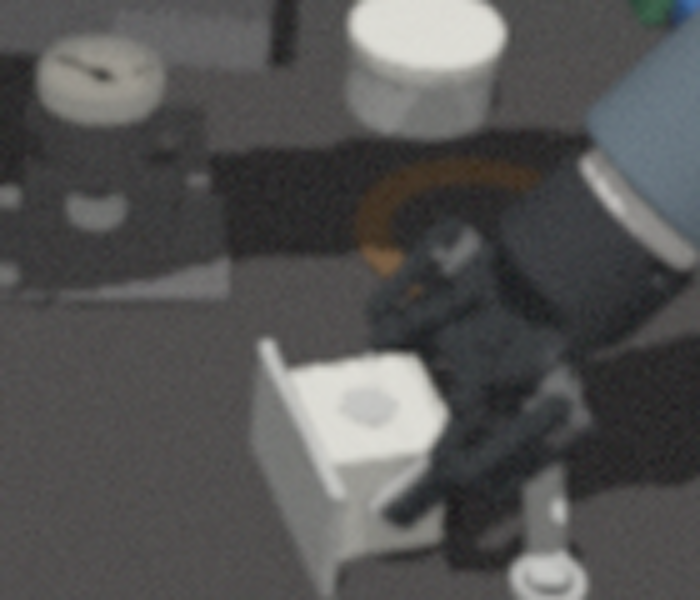

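>>> {"op": "drive_tool", "data": {"moves": [[55, [-0.2, 0, -0.22], [0, 0, 0]], [55, [-0.4, 0, -0.445], [0, 0, 0]], [55, [-0.4, 0, -0.445], [0, 0, 0]], [55, [-0.4, 0, -0.445], [0, 0, 0]], [55, [-0.4, 0, -0.445], [0, 0, 0]], [55, [0, 0, 0], [0, 0.6, 0]], [55, [0, 0, 0], [0, 0.9, 0]], [55, [0, 0, 0], [0, 0.9, 0]], [55, [0, 0, 0], [0, 0.9, 0]], [55, [0, 0, 0], [0, 0.9, 0]], [55, [0, 0, 0], [0, 0.9, 0]], [55, [0, 0, 0], [0, 0, 0]]]}}

```text
clock: 7.35
tcp_pos: [588.8, -106.9, 153.0]
ee_rot: [0.997, 0.07, -0.014, 0.001]
contact_force: [0.2, 0.1, -4.3]
width: 61.2
```

```bash
python3 - <<'E'
from h import *
to([490,-150,165])
E
```

```text
t 7.35 tcp [ 588.8 -106.9  153. ] F [ 0.2  0.1 -4.3] w 61.2
x [ 0.99   0.14  -0.028] y [ 0.14 -0.99 -0.  ] z [-0.027 -0.004 -1.   ]
j [ 8.200e-02  4.010e-01  1.160e-01  1.000e-03 -1.313e+00  1.629e+00]
to [490, -150, 165] units [-2.083  0.577 -0.184]
```

>>> {"op": "drive_tool", "data": {"moves": [[55, [-0.7, 0.2, -0.08], [0, 0.2, 0]], [55, [-0.7, 0.2, -0.08], [0, 0, 0]], [55, [-0.68, 0.18, 0], [0, 0, 0]], [55, [0, 0, 0], [0, 0, 0.7]], [55, [0, 0, 0], [0, 0, 1]], [55, [0, 0, 0], [0, 0, 1]], [55, [0, 0, 0], [0, 0, 1]], [55, [0, 0, 0], [0, 0, 1]], [55, [0, 0, 0], [0, 0, 1]], [55, [0, 0, 0], [0, 0, 1]], [55, [0, 0, 0], [0, 0, 1]], [55, [0, 0, 0], [0, 0, 1]]]}}

```text
clock: 8.85
tcp_pos: [492.7, -149.7, 160.6]
ee_rot: [0.858, -0.513, -0.001, 0.0]
contact_force: [-0.8, -0.9, -5.7]
width: 61.4
```

>>> {"op": "drive_tool", "data": {"moves": [[55, [0, 0, 0], [0, 0, 1]], [55, [0, 0, 0], [0, 0, 1]], [55, [0, 0, 0], [0, 0, 0]]]}}

```text
clock: 9.22
tcp_pos: [492.9, -149.9, 160.6]
ee_rot: [0.78, -0.625, -0.0, 0.0]
contact_force: [0.5, 0.2, -4.5]
width: 61.2
```

```bash
python3 - <<'E'
from h import *
to([490,-150,165])
E
```

```text
t 9.225 tcp [ 492.9 -149.9  160.6] F [ 0.5  0.2 -4.5] w 61.2
x [ 0.218 -0.976  0.   ] y [-0.976 -0.218  0.001] z [-0.001 -0.    -1.   ]
j [ 0.009  0.221 -0.119  0.    -1.232  0.21 ]
to [490, -150, 165] units [-0.01   0.057 -0.087]
```

>>> {"op": "drive_tool", "data": {"moves": [[55, [0, 0, 0], [0, 0.6, 0]], [55, [0, 0, 0], [0, 0.9, 0]], [55, [0, 0, 0], [0, 0.9, 0]], [55, [0, 0, 0], [0, 0.9, 0]], [55, [0, 0, 0], [0, 0.9, 0]], [55, [0, 0, 0], [0, 0.9, 0]], [55, [0, 0, 0], [0, 0.85, 0]], [55, [0, 0, 0], [0, 0, 0]]]}}

```text
clock: 10.22
tcp_pos: [492.8, -149.4, 159.8]
ee_rot: [0.715, -0.571, 0.314, 0.254]
contact_force: [-0.3, -0.3, -5.2]
width: 61.2
```

```bash
python3 - <<'E'
from h import *
o,M=st()
print("own z", M@np.array([.741,0,-.671]), "world up in tool",M.T[:,2])
f=grab_frame("top"); g=grab_frame("side"); crop(f,280,100,440,220,5,"ct4.png"); crop(g,280,170,440,290,5,"cs4.png")
E
```

```text
t 10.225 tcp [ 492.8 -149.4  159.8] F [-0.3 -0.3 -5.2] w 61.2
x [ 0.151 -0.656  0.739] y [-0.976 -0.22   0.004] z [ 0.16  -0.722 -0.673]
j [ 0.459  0.205 -0.746  0.931 -1.109 -0.884]
own z [ 0.00474614 -0.00177145  0.99964811] world up in tool [ 0.73938054  0.00424172 -0.6732744 ]
```

View pics/cs4.png

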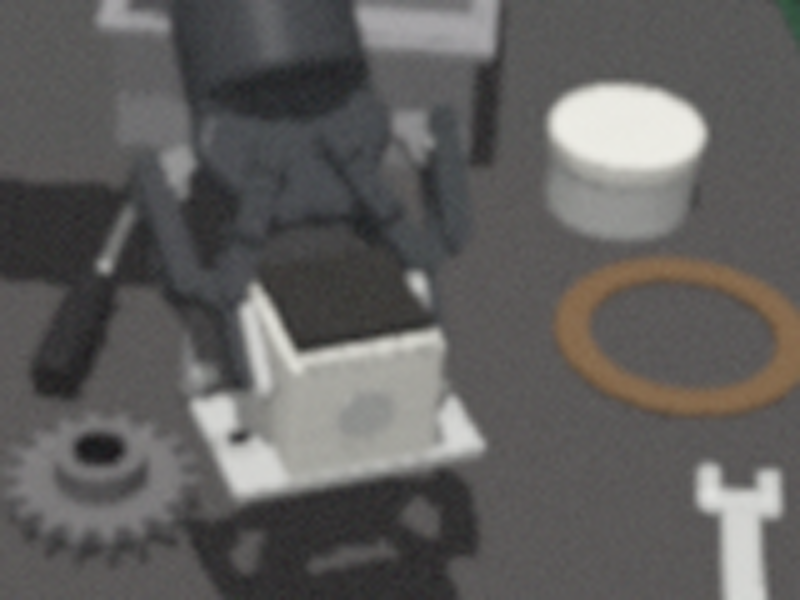

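View pics/ct4.png

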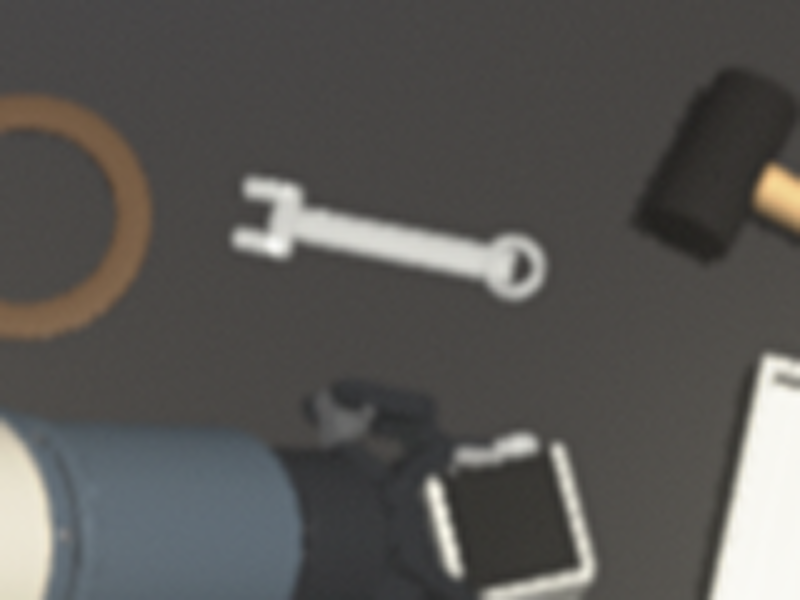

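>>> {"op": "drive_tool", "data": {"moves": [[55, [-0.37, 0, 0.336], [0, 0, 0]], [55, [-0.37, 0, 0.336], [0, 0, 0]], [55, [-0.37, 0, 0.336], [0, 0, 0]], [55, [-0.37, 0, 0.336], [0, 0, 0]], [55, [-0.37, 0, 0.336], [0, 0, 0]], [55, [0, 0, 0], [0, 0, 0]]]}}

```text
clock: 11.08
tcp_pos: [493.5, -150.5, 35.9]
ee_rot: [0.713, -0.573, 0.315, 0.253]
contact_force: [0.5, -0.0, -3.9]
width: 61.4
```

>>> {"op": "drive_tool", "data": {"moves": [[55, [-0.06, 0, 0.054], [0, 0, 0]], [55, [-0.06, 0, 0.054], [0, 0, 0]], [55, [0, 0, 0], [0, 0, 0]]]}}

```text
clock: 11.45
tcp_pos: [493.5, -149.7, 28.4]
ee_rot: [0.713, -0.573, 0.316, 0.252]
contact_force: [-0.3, -0.8, -5.0]
width: 61.5
```

```bash
python3 - <<'E'
from h import *
o,M=st()
print("own z", M@np.array([.741,0,-.671]))
g=grab_frame("side"); crop(g,280,200,440,320,5,"cs5.png")
E
```

```text
t 11.45 tcp [ 493.5 -149.7   28.4] F [-0.3 -0.8 -5. ] w 61.5
x [ 0.144 -0.658  0.739] y [-0.976 -0.217 -0.002] z [ 0.162 -0.721 -0.674]
j [ 0.371  0.41  -0.914  1.214 -0.894 -1.259]
own z [-0.00138699 -0.0036934   0.99965316]
```

View pics/cs5.png

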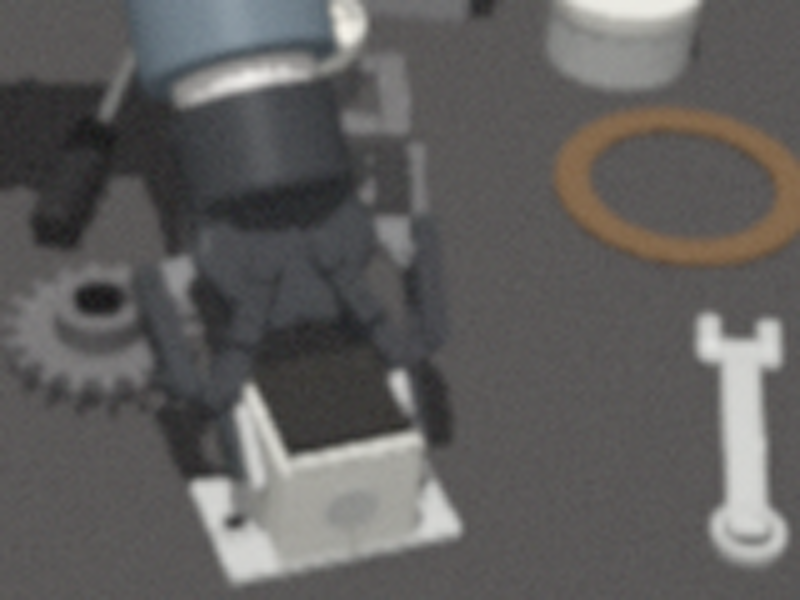

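>>> {"op": "drive_tool", "data": {"moves": [[55, [-0.03, 0, 0.027], [0, 0, 0]], [55, [-0.03, 0, 0.027], [0, 0, 0]], [55, [0, 0, 0], [0, 0, 0]]]}}

```text
clock: 11.88
tcp_pos: [493.9, -150.1, 26.1]
ee_rot: [0.712, -0.573, 0.317, 0.253]
contact_force: [-4.5, 3.6, 7.8]
width: 61.6
```

>>> {"op": "drive_tool", "data": {"moves": [[55, [-0.015, 0, 0.013], [0, 0, 0]], [55, [-0.015, 0, 0.013], [0, 0, 0]], [55, [0, 0, 0], [0, 0, 0]]]}}

```text
clock: 12.25
tcp_pos: [494.3, -150.5, 26.1]
ee_rot: [0.712, -0.572, 0.319, 0.253]
contact_force: [-10.5, 8.8, 24.1]
width: 61.7
```

>>> {"op": "drive_tool", "data": {"moves": [[55, [0.022, 0, -0.02], [0, 0, 0]], [55, [0, 0, 0], [0, 0, 0]], [70, [0, 0, 0], [0, 0, 0]], [85, [0, 0, 0], [0, 0, 0]], [85, [0, 0, 0], [0, 0, 0]], [85, [0, 0, -0.3], [0, 0, 0]], [85, [0, 0, -0.6], [0, 0, 0]], [85, [0, 0, -0.6], [0, 0, 0]], [85, [0.3, 0, -0.6], [0, 0, 0]], [85, [0.5, 0, -0.5], [0, 0, 0]], [85, [0, 0, 0], [0, 0, 0]]]}}

```text
clock: 13.62
tcp_pos: [479.3, -81.0, 142.4]
ee_rot: [0.713, -0.573, 0.316, 0.25]
contact_force: [0.8, 0.7, 0.0]
width: 84.8
```

```bash
python3 - <<'E'
from h import *
o,M=st()
g=grab_frame("side"); crop(g,280,170,440,290,5,"cs6.png")
f=grab_frame("top"); crop(f,240,130,400,250,5,"ct6.png")
E
```

```text
t 13.625 tcp [479.3 -81.  142.4] F [0.8 0.7 0. ] w 84.8
x [ 0.142 -0.66   0.738] y [-0.976 -0.218 -0.006] z [ 0.164 -0.72  -0.675]
j [ 0.635  0.242 -0.73   0.826 -1.169 -0.983]
```

View pics/cs6.png

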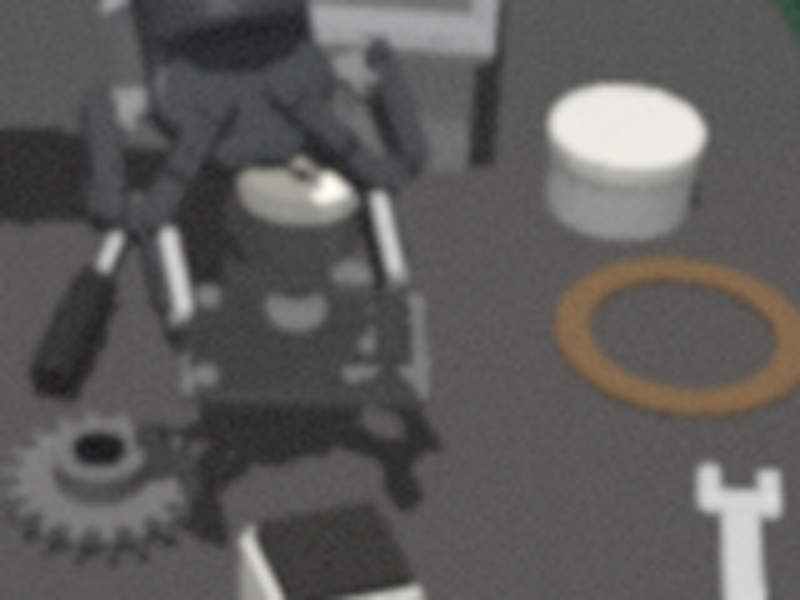

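View pics/ct6.png

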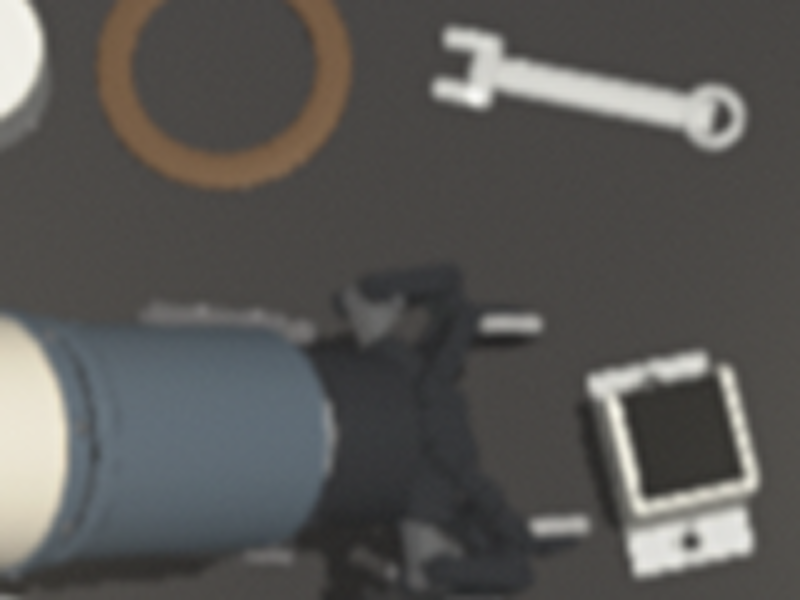

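>>> {"op": "drive_tool", "data": {"moves": [[85, [0.5, 0, -0.45], [0, 0, 0]], [85, [0.5, 0, -0.45], [0, -0.6, 0]], [85, [0, 0, 0], [0, -0.9, 0]], [85, [0, 0, 0], [0, -0.9, 0]], [85, [0, 0, 0], [0, -0.9, 0]], [85, [0, 0, 0], [0, -0.9, 0]], [85, [0, 0, 0], [0, -0.9, 0]], [85, [0, 0, 0], [0, -0.8, 0]], [85, [0, 0, 0], [0, 0, 0]]]}}

```text
clock: 14.85
tcp_pos: [478.2, -84.4, 206.9]
ee_rot: [0.778, -0.628, 0.003, 0.002]
contact_force: [-0.4, 0.6, -0.4]
width: 85.1
```

```bash
python3 - <<'E'
from h import *
o,M=st()
f=grab_frame("top"); g=grab_frame("side")
print(onz(f,279.38,209.02,112),onz(g,339.58,204.70,112),onz(f,279.38,209.02,106),onz(g,339.58,204.70,106))
crop(f,240,130,400,250,5,"ct7.png"); crop(g,290,190,450,310,5,"cs7.png")
E
```

```text
t 14.85 tcp [478.2 -84.4 206.9] F [-0.4  0.6 -0.4] w 85.1
x [ 0.212 -0.977  0.007] y [-0.977 -0.212  0.   ] z [ 0.001 -0.007 -1.   ]
j [ 0.155  0.135 -0.108  0.008 -1.328  0.057]
[500.48989756  90.3933399  112.        ] [499.59499394  81.66915729 112.        ] [501.90368396  90.88420246 106.        ] [500.73485089  90.65689983 106.        ]
```

View pics/ct7.png

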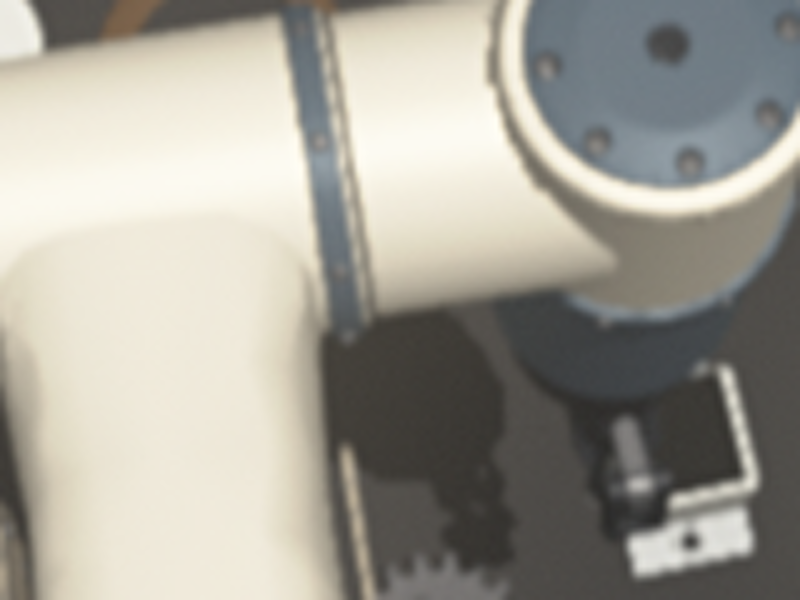

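View pics/cs7.png

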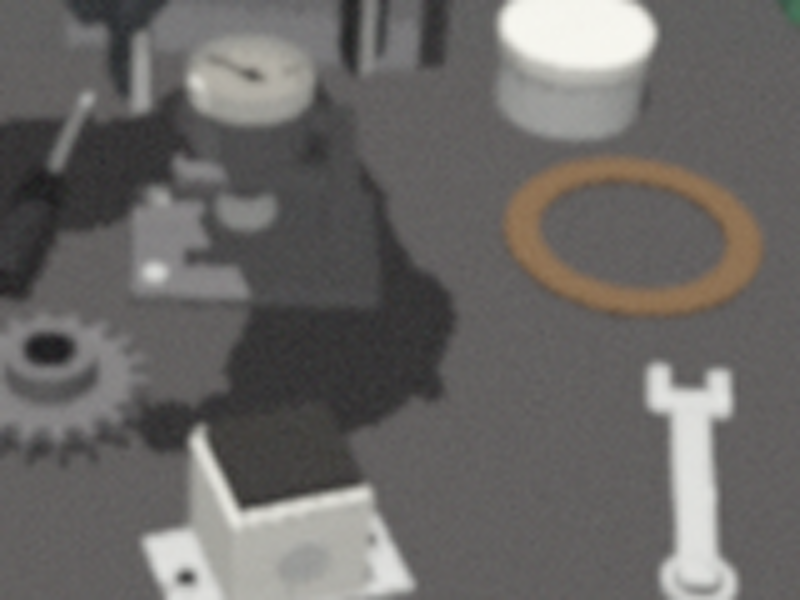

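>>> {"op": "drive_tool", "data": {"moves": [[85, [0, 0, 0], [0, 0, -0.7]], [85, [0, 0, 0], [0, 0, -0.95]], [85, [0, 0, 0], [0, 0, -0.95]], [85, [0, 0, 0], [0, 0, -0.95]], [85, [0, 0, 0], [0, 0, -0.95]], [85, [0, 0, 0], [0, 0, -0.95]], [85, [0, 0, 0], [0, 0, -0.95]], [85, [0, 0, 0], [0, 0, -0.95]], [85, [0, 0, 0], [0, 0, -0.95]], [85, [0, 0, 0], [0, 0, -0.7]], [85, [0, 0, 0], [0, 0, 0]]]}}

```text
clock: 16.32
tcp_pos: [477.5, -82.1, 207.3]
ee_rot: [0.999, -0.048, 0.001, 0.004]
contact_force: [0.3, -0.4, -0.6]
width: 85.0
```

```bash
python3 - <<'E'
from h import *
to([501,90.6,170])
E
```

```text
t 16.325 tcp [477.5 -82.1 207.3] F [ 0.3 -0.4 -0.6] w 85.0
x [ 0.995 -0.095  0.002] y [-0.095 -0.995  0.009] z [ 0.002 -0.009 -1.   ]
j [ 0.161  0.132 -0.111  0.009 -1.328  1.312]
to [501, 90.6, 170] units [ 0.137 -3.489  0.716]
```

>>> {"op": "drive_tool", "data": {"moves": [[85, [0.04, -0.6, 0], [0.06, -0.02, 0]], [85, [0.04, -0.9, 0], [0, 0, 0]], [85, [0.04, -0.9, 0], [0, 0, 0]], [85, [0.02, -0.8, 0], [0, 0, 0]], [85, [0, -0.29, 0.4], [0, 0, 0]], [85, [0, 0, 0.4], [0, 0, 0]], [85, [0, 0, 0], [0, 0, 0]]]}}

```text
clock: 17.2
tcp_pos: [500.4, 90.5, 166.3]
ee_rot: [0.999, -0.048, -0.001, 0.001]
contact_force: [-0.5, -0.2, 0.3]
width: 84.5
```

```bash
python3 - <<'E'
from h import *
to([501,90.6,70])
g=grab_frame("side"); crop(g,270,150,430,270,5,"cs8.png")
f=grab_frame("top"); crop(f,210,130,370,250,5,"ct8.png")
E
```

```text
t 17.2 tcp [500.4  90.5 166.3] F [-0.5 -0.2  0.3] w 84.5
x [ 0.995 -0.097 -0.002] y [-0.097 -0.995  0.001] z [-0.003 -0.001 -1.   ]
j [ 0.487  0.205 -0.124 -0.    -1.244  0.987]
to [501, 90.6, 70] units [ 0.017 -0.006  1.925]
```

View pics/cs8.png

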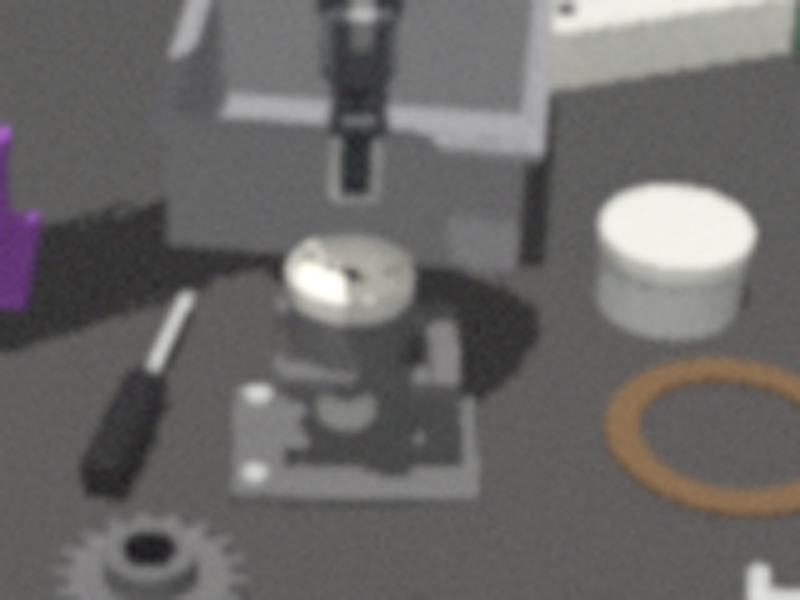

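View pics/ct8.png

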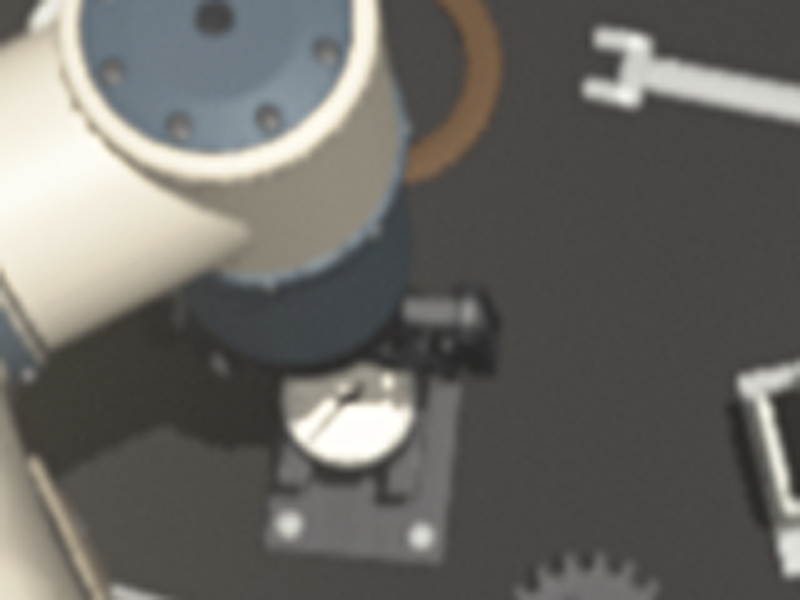

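>>> {"op": "drive_tool", "data": {"moves": [[85, [0.01, 0, 0.45], [0, 0, 0]], [85, [0, 0, 0.45], [0, 0, 0]], [85, [0, 0, 0.45], [0, 0, 0]], [85, [0, 0, 0.4], [0, 0, 0]], [85, [0, 0, 0.1], [0, 0, 0]], [85, [0, 0, 0], [0, 0, 0]]]}}

```text
clock: 18.05
tcp_pos: [503.0, 90.5, 76.3]
ee_rot: [0.999, -0.048, 0.001, -0.001]
contact_force: [-0.2, -0.8, -0.4]
width: 85.2
```

```bash
python3 - <<'E'
from h import *
to([501,90.6,70])
g=grab_frame("side"); crop(g,270,150,430,270,5,"cs9.png")
E
```

```text
t 18.05 tcp [503.   90.5  76.3] F [-0.2 -0.8 -0.4] w 85.2
x [ 0.995 -0.096  0.002] y [-0.096 -0.995 -0.001] z [ 0.002  0.001 -1.   ]
j [ 0.485  0.282 -0.27   0.    -1.017  0.99 ]
to [501, 90.6, 70] units [-0.04   0.002  0.126]
```

View pics/cs9.png

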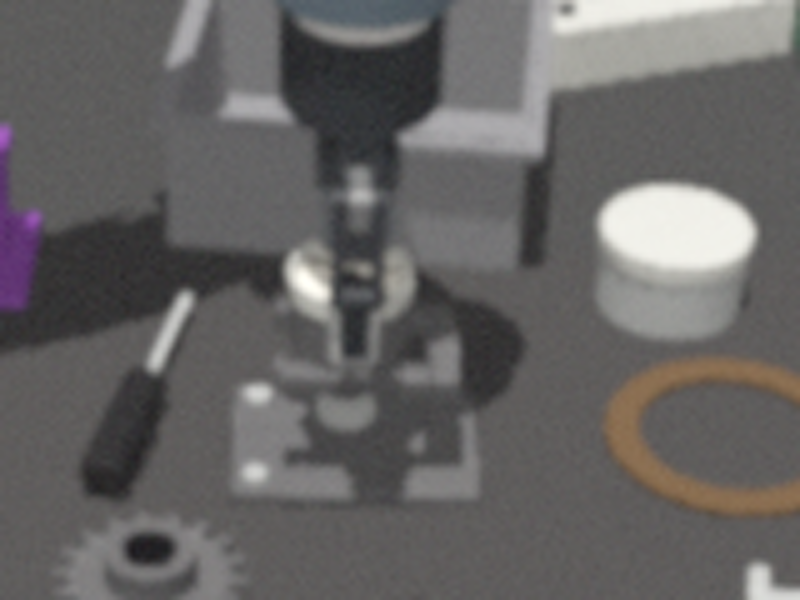

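>>> {"op": "drive_tool", "data": {"moves": [[85, [-0.04, 0, 0.1], [0, 0, 0]], [85, [0, 0, 0], [0, 0, 0]], [65, [0, 0, 0], [0, 0, 0]], [60, [0, 0, 0], [0, 0, 0]], [55, [0, 0, 0], [0, 0, 0]], [55, [0, 0, 0], [0, 0, 0]], [55, [0, 0, 0], [0, 0, 0]], [55, [0, 0, 0], [0, 0, 0]]]}}

```text
clock: 19.1
tcp_pos: [500.6, 90.2, 71.2]
ee_rot: [0.999, -0.048, 0.001, -0.0]
contact_force: [-2.3, -1.5, 5.6]
width: 58.9
```

```bash
python3 - <<'E'
from h import *
to([501,90.6,70])
E
```

```text
t 19.1 tcp [500.6  90.2  71.2] F [-2.3 -1.5  5.6] w 58.9
x [ 0.995 -0.095  0.002] y [-0.095 -0.995 -0.   ] z [ 0.002  0.    -1.   ]
j [ 4.870e-01  2.840e-01 -2.820e-01  1.000e-03 -1.003e+00  9.880e-01]
to [501, 90.6, 70] units [ 0.007 -0.008  0.024]
```

>>> {"op": "drive_tool", "data": {"moves": [[55, [0, 0, -0.2], [0, 0, 0]], [55, [0, 0, -0.4], [0, 0, 0]], [55, [0, 0, -0.5], [0, 0, 0]], [55, [0, 0, -0.6], [0, 0, 0]], [55, [0, 0, -0.7], [0, 0, 0]], [55, [0, 0, -0.1], [0, 0, 0]], [55, [0, 0, 0], [0, 0, 0]]]}}

```text
clock: 19.98
tcp_pos: [499.7, 90.7, 194.7]
ee_rot: [0.999, -0.048, -0.0, -0.001]
contact_force: [-0.2, 0.1, -3.8]
width: 58.1
```

```bash
python3 - <<'E'
from h import *
st()
g=grab_frame("side"); crop(g,280,150,440,270,5,"cs10.png"); crop(g,300,210,420,310,7,"cs10b.png")
f=grab_frame("top"); crop(f,330,170,430,260,8,"ct10.png")
E
```

```text
t 19.975 tcp [499.7  90.7 194.7] F [-0.2  0.1 -3.8] w 58.1
x [ 0.995 -0.096 -0.   ] y [-0.096 -0.995 -0.002] z [-0.     0.002 -1.   ]
j [ 0.487  0.186 -0.073 -0.002 -1.311  0.988]
```

View pics/cs10.png

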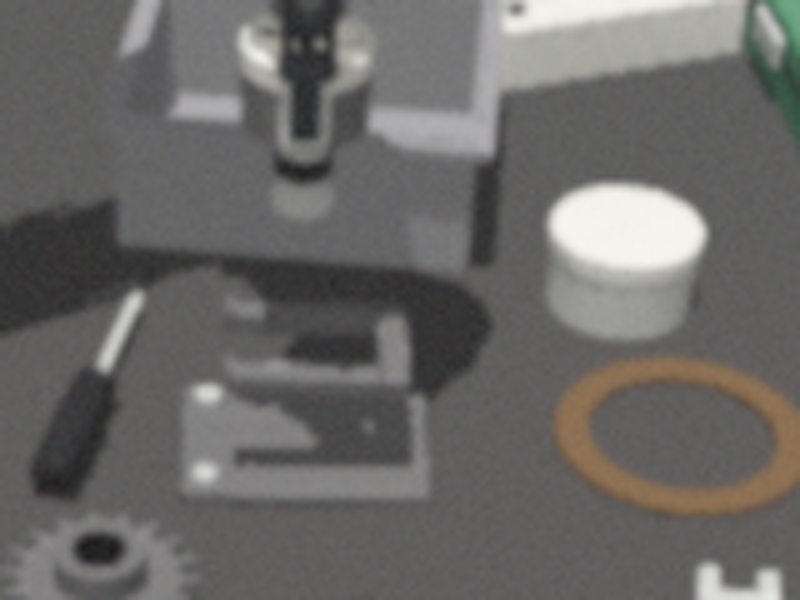

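View pics/cs10b.png

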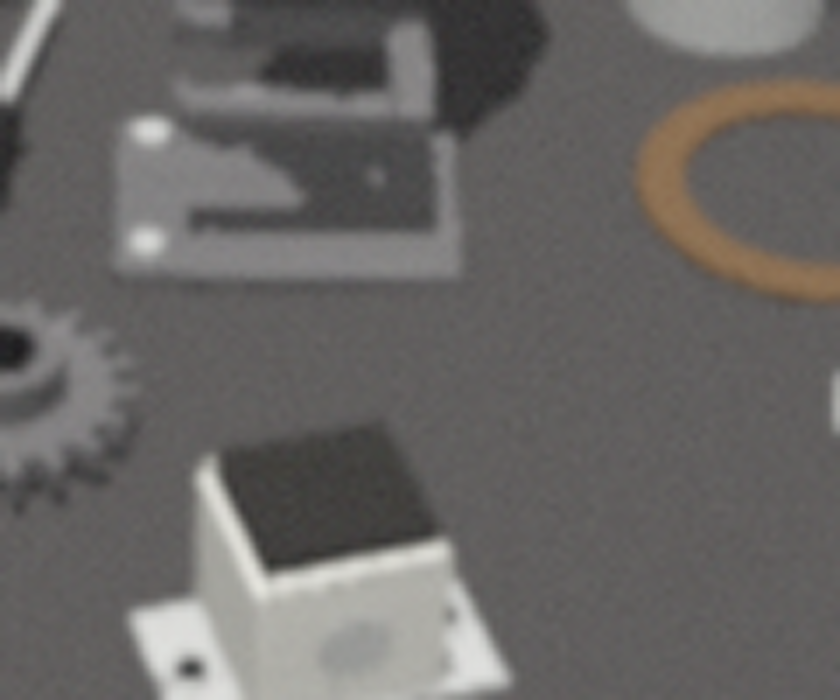

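View pics/ct10.png

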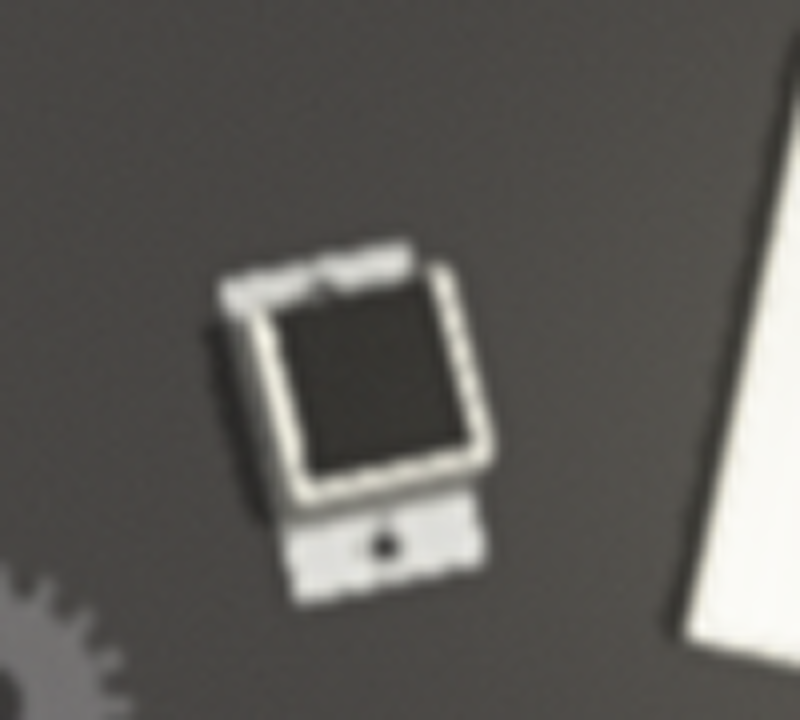

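```bash
python3 - <<'E'
from h import *
f=grab_frame("top"); g=grab_frame("side")
T=lambda x,y:(330+x/8-.44,170+y/8-.44); S=lambda x,y:(300+x/7-.43,210+y/7-.43)
pr=[((432,283),(440,538)),((278,312),(388,425)),((315,475),(213,455)),((470,440),(265,570))]
P=[]
for a,b in pr:
    p,e=tri(f,T(*a),g,S(*b)); P.append(p); print(p.round(1),round(e,1), onz(f,*T(*a),72)[:2].round(1), onz(g,*S(*b),72)[:2].round(1))
print(np.mean(P,0)); d=(P[0]+P[1]-P[2]-P[3]); print(np.degrees(np.arctan2(d[1],d[0])))
# mask side/top centroid of black rubber
print(np.mean([onz(f,*T(*a),72) for a,b in pr],0),np.mean([onz(g,*S(*b),72) for a,b in pr],0))
# earhole line in top
print(onz(f,*T(384,546),6),onz(f,*T(322,290),6))
# gauge in air : foot bottom side crop cs10
S2=lambda x,y:(280+x/5-.4,150+y/5-.4)
for z in(140,145,150): print(z,onz(g,*S2(302,205),z))
E
```

```text
[ 522.2 -157.1   64.3] 2.9 [ 518.8 -156.2] [ 522.  -164.8]
[ 512.4 -110.1   68.6] 3.0 [ 510.1 -109.9] [ 513.3 -113.5]
[ 459.8 -120.3   69.3] 2.1 [ 460.3 -120. ] [ 458.4 -123.5]
[ 471.  -167.3   65.1] 2.2 [ 470.7 -166.4] [ 469.  -174.8]
[ 491.3540285  -138.67577846   66.8403778 ]
11.107241764582936
[ 489.99238115 -138.10789758   72.        ] [ 490.68111229 -144.13642337   72.        ]
[ 450.62453681 -146.7265264     6.        ] [ 532.72712142 -128.95800166    6.        ]
140 [501.772362  100.4721966 140.       ]
145 [500.76245997  92.49605857 145.        ]
150 [499.75255795  84.51992053 150.        ]
```

>>> {"op": "drive_tool", "data": {"moves": [[55, [0.04, 0.5, 0], [0, 0, 0]], [55, [0.05, 0.85, 0], [0, 0, 0]], [55, [0.05, 0.85, 0], [0, 0, 0]], [55, [0.05, 0.85, 0], [0, 0, 0]], [55, [0.05, 0.85, 0], [0, 0, 0]], [55, [0.02, 0.6, 0], [0, 0, 0]], [55, [0, 0.09, 0.4], [0, 0, 0]], [55, [0, 0, 0.4], [0, 0, 0]], [55, [0, 0, 0], [0, 0, 0]]]}}

```text
clock: 21.3
tcp_pos: [489.7, -139.1, 153.0]
ee_rot: [0.999, -0.048, -0.002, -0.001]
contact_force: [-0.4, 0.3, -2.5]
width: 58.7
```

```bash
python3 - <<'E'
from h import *
to([490.5,-139,136])
g=grab_frame("side"); crop(g,300,180,420,280,7,"cs11.png")
f=grab_frame("top"); crop(f,330,150,430,240,8,"ct11.png")
E
```

```text
t 21.3 tcp [ 489.7 -139.1  153. ] F [-0.4  0.3 -2.5] w 58.7
x [ 0.995 -0.096 -0.004] y [-0.096 -0.995 -0.001] z [-0.004  0.002 -1.   ]
j [ 0.03   0.216 -0.144 -0.002 -1.214  1.445]
to [490.5, -139, 136] units [ 0.018 -0.002  0.341]
```

View pics/cs11.png

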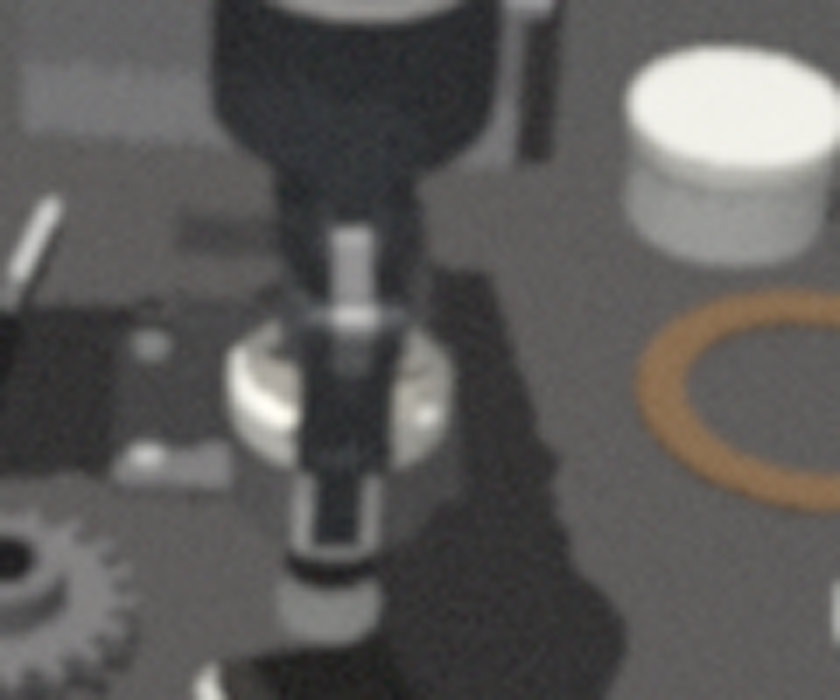

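View pics/ct11.png

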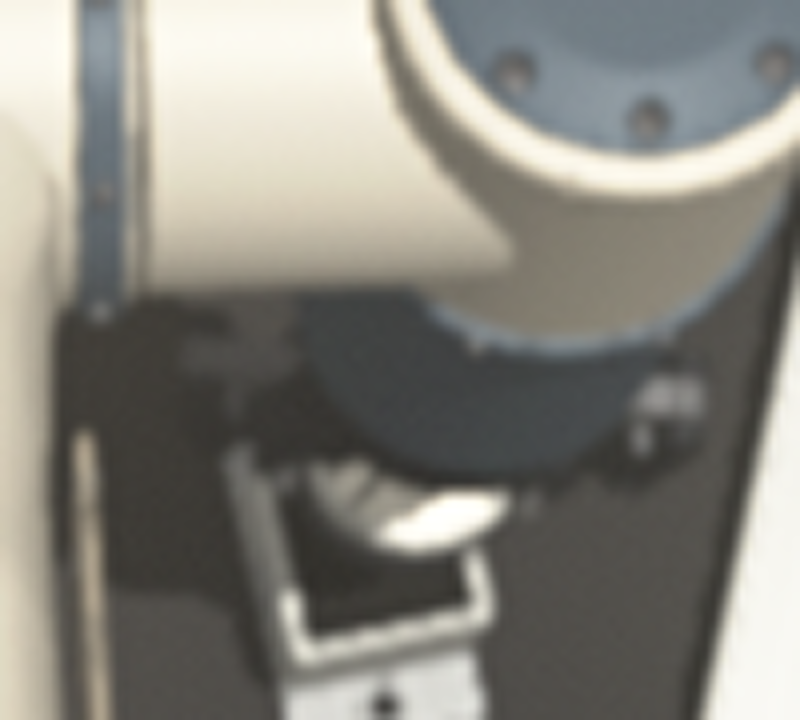

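>>> {"op": "drive_tool", "data": {"moves": [[55, [0.018, 0, 0.2], [0, 0.03, 0]], [55, [0, 0, 0.15], [0, 0, 0]], [55, [0, 0, 0.06], [0, 0, 0]], [55, [0, 0, 0], [0, 0, 0]]]}}

```text
clock: 21.9
tcp_pos: [492.1, -139.2, 134.5]
ee_rot: [0.999, -0.048, 0.002, -0.0]
contact_force: [-0.4, 0.4, -3.7]
width: 58.8
```

>>> {"op": "drive_tool", "data": {"moves": [[55, [0, 0, 0.03], [0, 0, 0]], [55, [0, 0, 0.03], [0, 0, 0]], [55, [0, 0, 0.03], [0, 0, 0]], [55, [0, 0, 0.03], [0, 0, 0]], [55, [0, 0, 0], [0, 0, 0]]]}}

```text
clock: 22.52
tcp_pos: [492.2, -139.2, 128.5]
ee_rot: [0.999, -0.048, 0.003, -0.0]
contact_force: [-0.2, 0.5, -2.7]
width: 58.7
```

>>> {"op": "drive_tool", "data": {"moves": [[55, [-0.03, 0, 0], [0, -0.03, 0]], [55, [0, 0, 0.02], [0, 0, 0]], [55, [0, 0, 0.03], [0, 0, 0]], [55, [0, 0, 0.03], [0, 0, 0]], [55, [0, 0, 0.03], [0, 0, 0]], [55, [0, 0, 0], [0, 0, 0]]]}}

```text
clock: 23.28
tcp_pos: [490.9, -139.0, 123.2]
ee_rot: [0.999, -0.048, 0.001, -0.001]
contact_force: [-0.5, -0.2, -2.5]
width: 58.7
```

>>> {"op": "drive_tool", "data": {"moves": [[55, [0, 0, 0.03], [0, 0, 0]], [55, [0, 0, 0.03], [0, 0, 0]], [55, [0, 0, 0], [0, 0, 0]]]}}

```text
clock: 23.65
tcp_pos: [491.0, -139.1, 120.3]
ee_rot: [0.999, -0.048, 0.001, -0.001]
contact_force: [-0.9, -0.2, -0.3]
width: 58.5
```

>>> {"op": "drive_tool", "data": {"moves": [[55, [0, 0, 0.025], [0, 0, 0]], [55, [0, 0, 0.02], [0, 0, 0]], [55, [0, 0, 0], [0, 0, 0]]]}}

```text
clock: 24.02
tcp_pos: [491.0, -139.1, 118.2]
ee_rot: [0.999, -0.048, 0.001, -0.0]
contact_force: [-0.3, 0.8, 1.3]
width: 58.4
```

>>> {"op": "drive_tool", "data": {"moves": [[55, [0, 0, 0.02], [0, 0, 0]], [55, [0, 0, 0], [0, 0, 0]]]}}

```text
clock: 24.28
tcp_pos: [491.2, -139.1, 118.0]
ee_rot: [0.999, -0.048, 0.001, -0.0]
contact_force: [-2.1, 0.0, 6.4]
width: 58.8
```

>>> {"op": "drive_tool", "data": {"moves": [[55, [0, 0, 0.02], [0, 0, 0]], [55, [0, 0, 0], [0, 0, 0]], [55, [0, 0, 0], [0, 0, 0]]]}}

```text
clock: 24.65
tcp_pos: [491.4, -139.2, 117.8]
ee_rot: [0.999, -0.048, 0.002, -0.0]
contact_force: [-4.6, 2.7, 13.0]
width: 58.6
```

```bash
python3 - <<'E'
from h import *
st()
g=grab_frame("side"); crop(g,300,180,420,280,7,"cs12.png")
E
```

```text
t 24.65 tcp [ 491.4 -139.2  117.8] F [-4.6  2.7 13. ] w 58.6
x [ 0.995 -0.095  0.003] y [-0.095 -0.995 -0.001] z [ 0.003  0.    -1.   ]
j [ 0.031  0.242 -0.207 -0.    -1.119  1.445]
```

View pics/cs12.png

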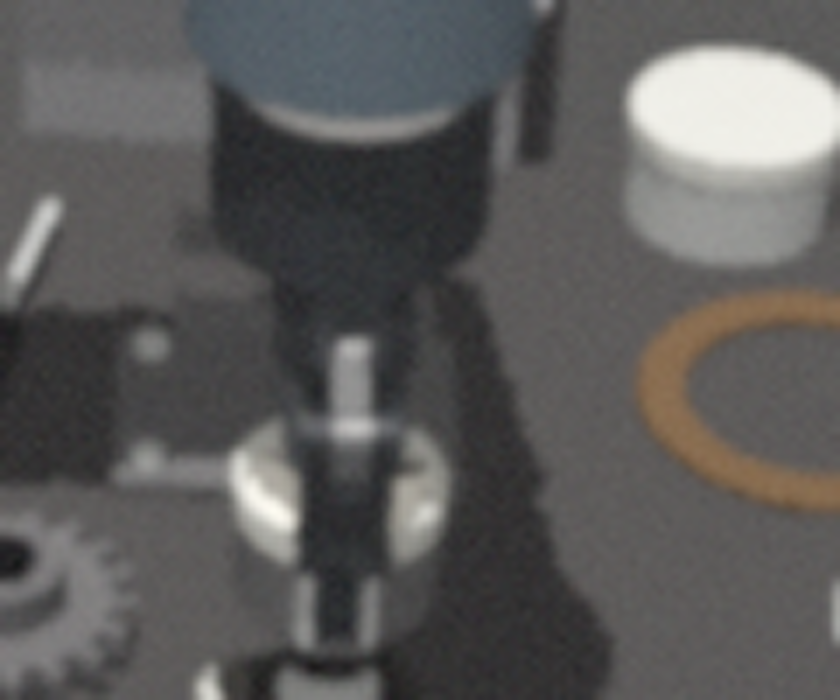

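>>> {"op": "drive_tool", "data": {"moves": [[55, [0, 0, -0.06], [0, 0, 0]], [55, [0, 0, -0.1], [0, 0, 0]], [55, [0, 0, -0.3], [0, 0, 0]], [55, [0, 0, -0.6], [0, 0, 0]], [55, [0, 0, -0.6], [0, 0, 0]], [55, [0, -0.5, 0], [0, 0, 0]], [55, [-0.05, -0.85, 0], [0, 0, 0]], [55, [-0.05, -0.85, 0], [0, 0, 0]], [55, [-0.05, -0.85, 0], [0, 0, 0]], [55, [-0.05, -0.85, 0], [0, 0, 0]], [55, [-0.03, -0.5, 0], [0, 0, 0]], [55, [0, 0, 0], [0, 0, 0]]]}}

```text
clock: 26.2
tcp_pos: [500.2, 82.5, 199.3]
ee_rot: [0.999, -0.047, 0.0, -0.001]
contact_force: [-0.3, -1.1, -2.9]
width: 58.4
```

```bash
python3 - <<'E'
from h import *
to([500.6,90.2,160])
g=grab_frame("side"); crop(g,280,150,440,270,5,"cs13.png")
f=grab_frame("top"); crop(f,240,150,400,270,5,"ct13.png")
E
```

```text
t 26.2 tcp [500.2  82.5 199.3] F [-0.3 -1.1 -2.9] w 58.4
x [ 0.996 -0.093  0.001] y [-0.093 -0.996 -0.001] z [ 0.001  0.001 -1.   ]
j [ 4.720e-01  1.820e-01 -6.700e-02 -1.000e-03 -1.321e+00  1.005e+00]
to [500.6, 90.2, 160] units [-0.007 -0.152  0.786]
```

View pics/cs13.png

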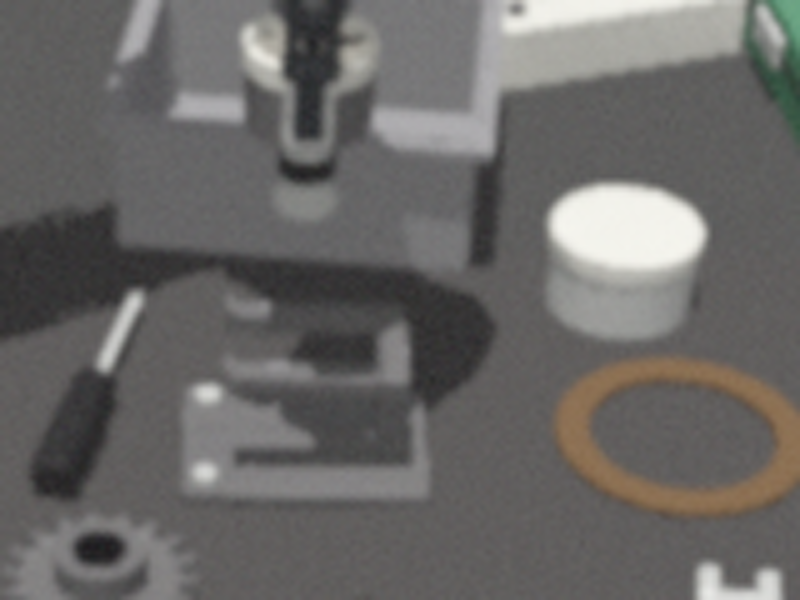

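View pics/ct13.png

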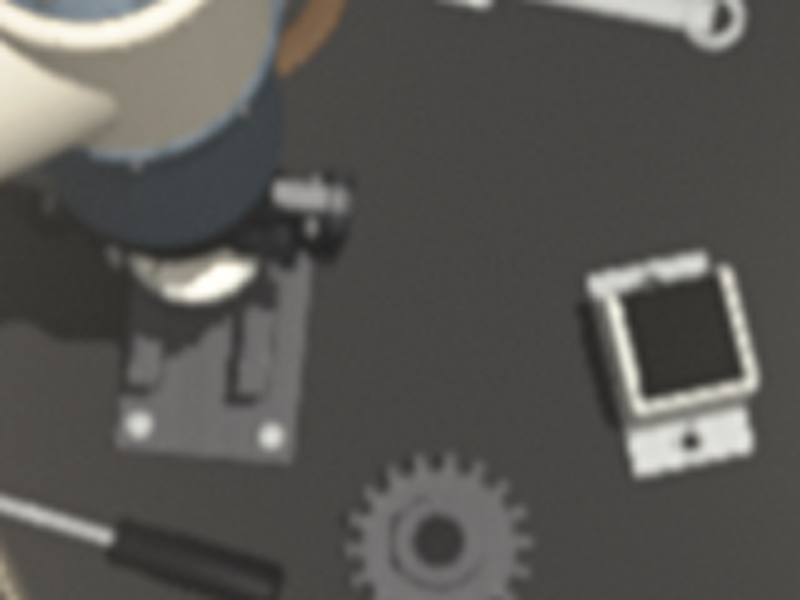

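>>> {"op": "drive_tool", "data": {"moves": [[55, [0, -0.15, 0.3], [0, 0, 0]], [55, [0, 0, 0.4], [0, 0, 0]], [55, [0, 0, 0.4], [0, 0, 0]], [55, [0, 0, 0], [0, 0, 0]], [55, [0, 0, 0], [0, 0, 0]]]}}

```text
clock: 26.92
tcp_pos: [501.5, 88.3, 144.6]
ee_rot: [0.999, -0.048, 0.001, -0.001]
contact_force: [0.2, 0.4, -2.5]
width: 58.4
```

```bash
python3 - <<'E'
from h import *
to([500.6,90.2,75])
E
```

```text
t 26.925 tcp [501.5  88.3 144.6] F [ 0.2  0.4 -2.5] w 58.4
x [ 0.995 -0.096  0.002] y [-0.096 -0.995 -0.001] z [ 0.002  0.001 -1.   ]
j [ 0.482  0.218 -0.165 -0.    -1.186  0.992]
to [500.6, 90.2, 75] units [-0.024 -0.034  1.392]
```

>>> {"op": "drive_tool", "data": {"moves": [[55, [-0.02, -0.034, 0], [0, 0, 0]], [55, [0, 0, 0.3], [0, 0, 0]], [55, [0, 0, 0.3], [0, 0, 0]], [55, [0, 0, 0], [0, 0, 0]]]}}

```text
clock: 27.42
tcp_pos: [498.9, 89.8, 112.2]
ee_rot: [0.999, -0.048, -0.001, 0.0]
contact_force: [0.4, -0.4, -2.9]
width: 58.4
```

```bash
python3 - <<'E'
from h import *
to([500.6,90.2,75])
E
```

```text
t 27.425 tcp [498.9  89.8 112.2] F [ 0.4 -0.4 -2.9] w 58.4
x [ 0.995 -0.096 -0.003] y [-0.096 -0.995  0.001] z [-0.003 -0.    -1.   ]
j [ 4.87e-01  2.43e-01 -2.20e-01 -1.00e-03 -1.11e+00  9.88e-01]
to [500.6, 90.2, 75] units [ 0.034 -0.011  0.743]
```

>>> {"op": "drive_tool", "data": {"moves": [[55, [0.02, -0.01, 0.25], [0, 0, 0]], [55, [0, 0, 0.25], [0, 0, 0]], [55, [0, 0, 0.2], [0, 0, 0]], [55, [0, 0, 0.03], [0, 0, 0]], [55, [0, 0, 0.02], [0, 0, 0]], [55, [0, 0, 0], [0, 0, 0]]]}}

```text
clock: 28.18
tcp_pos: [501.7, 90.9, 77.1]
ee_rot: [0.999, -0.048, 0.001, -0.001]
contact_force: [0.1, 0.5, -2.9]
width: 58.8
```

```bash
python3 - <<'E'
from h import *
to([500.6,90.2,71.2])
E
```

```text
t 28.175 tcp [501.7  90.9  77.1] F [ 0.1  0.5 -2.9] w 58.8
x [ 0.995 -0.096  0.002] y [-0.096 -0.995 -0.002] z [ 0.002  0.001 -1.   ]
j [ 0.487  0.279 -0.271 -0.    -1.018  0.988]
to [500.6, 90.2, 71.2] units [-0.021  0.016  0.118]
```

>>> {"op": "drive_tool", "data": {"moves": [[55, [-0.02, 0.01, 0.06], [0, 0, 0]], [55, [0, 0, 0.04], [0, 0, 0]], [55, [0, 0, 0.02], [0, 0, 0]], [55, [0, 0, 0], [0, 0, 0]]]}}

```text
clock: 28.68
tcp_pos: [500.3, 90.3, 71.2]
ee_rot: [0.999, -0.048, 0.001, -0.001]
contact_force: [-4.1, 1.1, 4.1]
width: 59.2
```

Seated (force rose by about 7 N at the original height). Release and back straight up.

>>> {"op": "drive_tool", "data": {"moves": [[65, [0, 0, 0], [0, 0, 0]], [75, [0, 0, 0], [0, 0, 0]], [85, [0, 0, 0], [0, 0, 0]], [85, [0, 0, 0], [0, 0, 0]], [85, [0, 0, -0.3], [0, 0, 0]], [85, [0, 0, -0.6], [0, 0, 0]], [85, [0, 0, -0.8], [0, 0, 0]], [85, [0, 0, -0.8], [0, 0, 0]], [85, [0.3, 0.8, 0], [0, 0, 0]], [85, [0.3, 0.8, 0], [0, 0, 0]], [85, [0.3, 0.8, 0], [0, 0, 0]], [85, [0.1, 0.5, 0], [0, 0, 0]]]}}

```text
clock: 30.18
tcp_pos: [536.5, -60.7, 196.6]
ee_rot: [0.999, -0.049, 0.001, -0.0]
contact_force: [0.7, 0.3, 0.2]
width: 85.0
```

```bash
python3 - <<'E'
from h import *
st()
g=grab_frame("side"); crop(g,290,170,430,270,5,"cs14.png")
f=grab_frame("top"); crop(f,255,180,315,240,10,"ct14.png"); crop(f,240,130,400,250,5,"ct14b.png")
E
```

```text
t 30.175 tcp [536.5 -60.7 196.6] F [0.7 0.3 0.2] w 85.0
x [ 0.995 -0.097  0.002] y [-0.097 -0.995 -0.001] z [ 0.002  0.001 -1.   ]
j [ 0.177  0.247  0.009 -0.    -1.331  1.297]
```

View pics/ct14b.png

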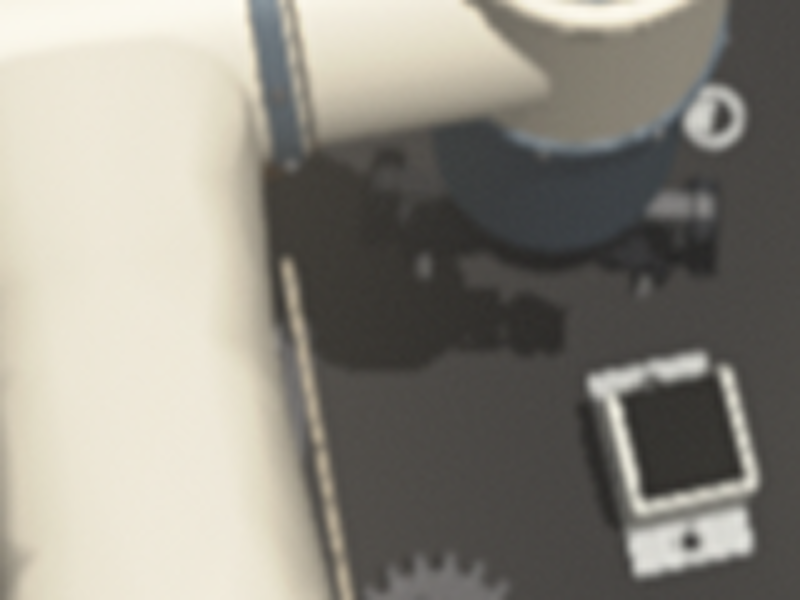

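View pics/cs14.png

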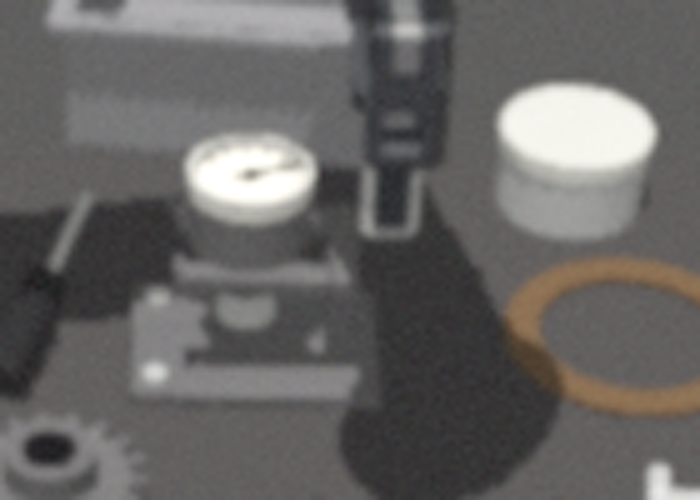

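View pics/ct14.png

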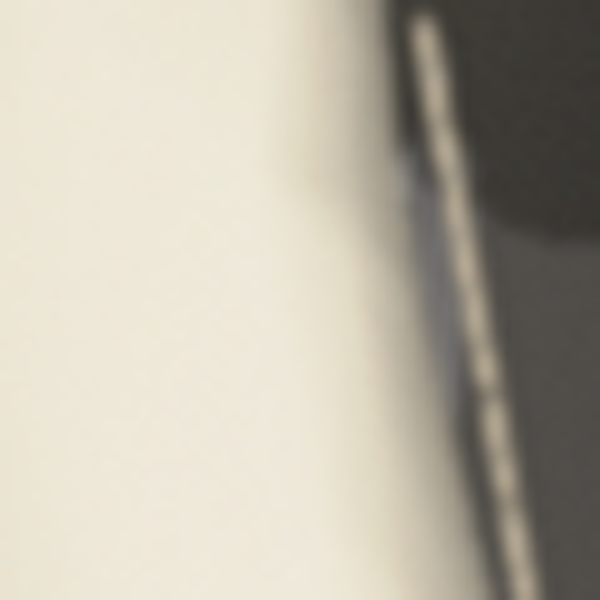

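>>> {"op": "drive_tool", "data": {"moves": [[85, [-0.2, 0.9, 0], [0, 0, 0]], [85, [-0.2, 0.95, 0], [0, 0, 0]], [85, [-0.2, 0.95, 0], [0, 0, 0]], [85, [0, 0, 0], [0, 0, 0.9]], [85, [0, 0, 0], [0, 0, 0.9]], [85, [0, 0, 0], [0, 0, 0.9]], [85, [0, 0, 0], [0, 0, 0.9]], [85, [0, 0, 0], [0, 0, 0.9]], [85, [0, 0, 0], [0, 0, 0.9]], [85, [0, 0, 0], [0, 0, 0.9]], [85, [0, 0, 0], [0, 0, 0.9]], [85, [0, 0, 0], [0, 0, 0.9]]]}}

```text
clock: 31.78
tcp_pos: [493.1, -194.7, 196.3]
ee_rot: [0.817, -0.577, 0.001, -0.001]
contact_force: [0.1, 0.3, -0.5]
width: 84.9
```

>>> {"op": "drive_tool", "data": {"moves": [[85, [0, 0, 0], [0, 0, 0.9]], [85, [0, 0, 0], [0, 0, 0]]]}}

```text
clock: 32.02
tcp_pos: [493.1, -194.8, 196.2]
ee_rot: [0.78, -0.625, 0.001, -0.001]
contact_force: [-0.2, 0.9, -0.0]
width: 85.2
```

```bash
python3 - <<'E'
from h import *
st()
g=grab_frame("side"); crop(g,320,190,360,220,15,"cs15.png")
f=grab_frame("top"); crop(f,260,190,300,230,15,"ct15.png"); crop(f,320,150,420,240,8,"ct15b.png")
E
```

```text
t 32.025 tcp [ 493.1 -194.8  196.2] F [-0.2  0.9 -0. ] w 85.2
x [ 0.218 -0.976 -0.001] y [-0.976 -0.218 -0.002] z [ 0.002  0.001 -1.   ]
j [-8.200e-02  2.280e-01 -1.600e-02 -1.000e-03 -1.324e+00  3.020e-01]
```

View pics/ct15.png

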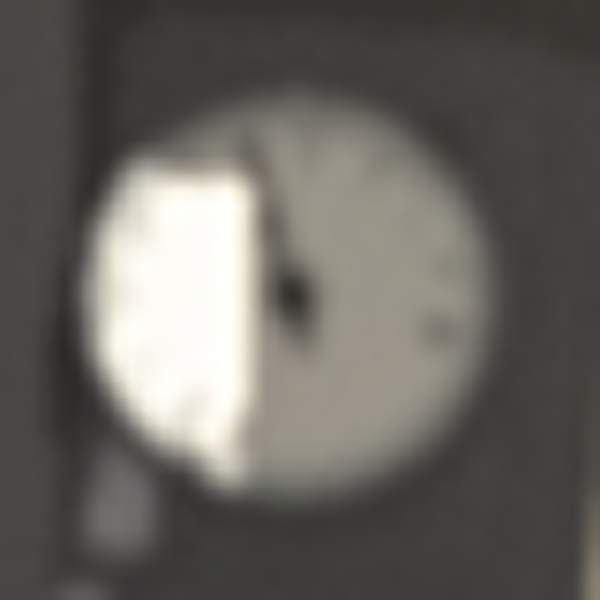

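View pics/cs15.png

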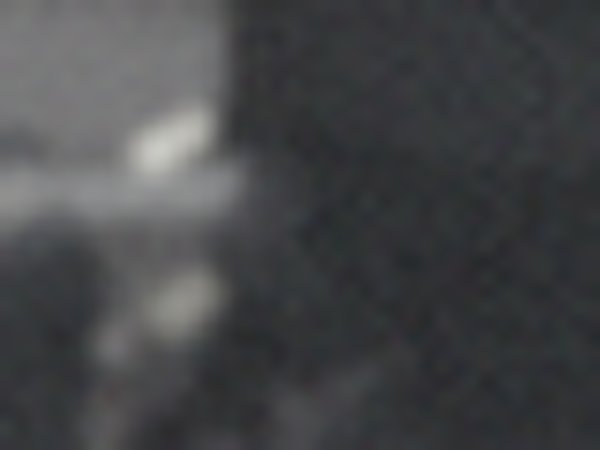

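View pics/ct15b.png

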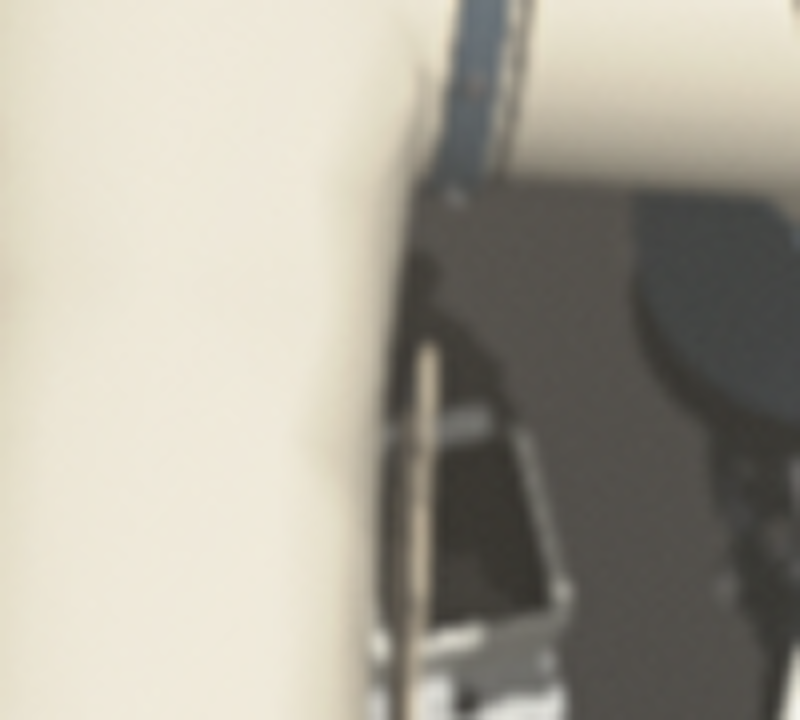

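```bash
python3 - <<'E'
import cv2,numpy as np
t=cv2.imread("pics/top0.png")[194:224,264:296]; s=cv2.imread("pics/side0.png")[192:216,324:356]
c=cv2.imread("pics/cs14.png")[120:230,175:330]
a=cv2.resize(t,(384,360),interpolation=cv2.INTER_CUBIC); b=cv2.resize(s,(384,288),interpolation=cv2.INTER_CUBIC)
d=cv2.resize(c,(384,272),interpolation=cv2.INTER_CUBIC)
e=cv2.imread("pics/ct15.png"); e=cv2.resize(e[60:520,60:520],(384,384))
e=cv2.convertScaleAbs(e,alpha=1.4)
W=np.zeros((600,800,3),np.uint8)
W[:360,:384]=a;W[:272,400:784]=d
W[300:588,400:784]=b
cv2.imwrite("pics/dial.png",W)
E
```

```text
(no output)
```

View pics/dial.png

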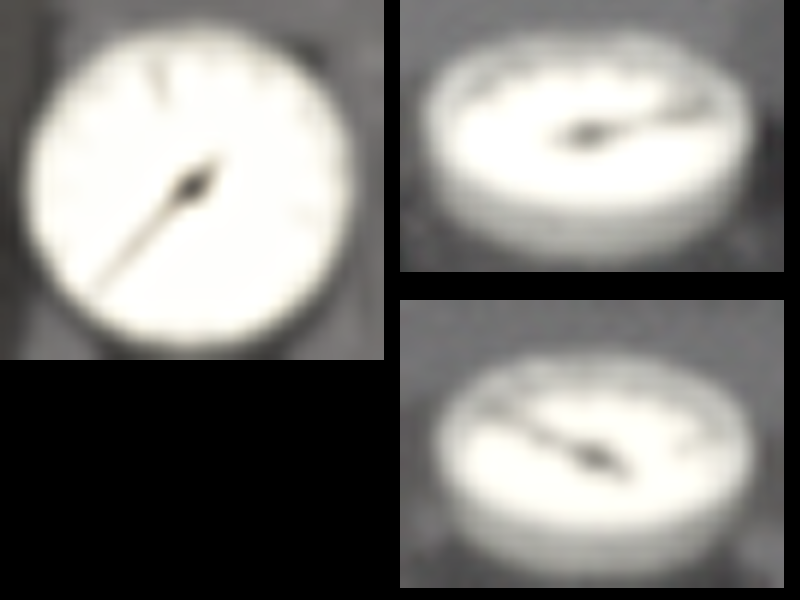

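>>> {"op": "drive_tool", "data": {"moves": [[85, [0.8, 0.1, 0], [0, 0, 0]], [85, [0.9, 0.1, 0], [0, 0, 0]], [85, [0.9, 0.1, 0], [0, 0, 0]], [85, [0.5, 0, 0], [0, 0, 0]], [85, [0, 0, 0], [0, 0, 0]]]}}

```text
clock: 32.75
tcp_pos: [511.6, -351.3, 194.5]
ee_rot: [0.78, -0.626, -0.0, -0.001]
contact_force: [0.6, 0.1, -0.6]
width: 85.1
```

```bash
python3 - <<'E'
from h import *
st()
I=[];J=[]
for i in range(6):
    f=grab_frame("top"); I.append(f["img"].astype(float))
    if i<3: g=grab_frame("side"); J.append(g["img"].astype(float))
A=np.mean(I,0).clip(0,255).astype(np.uint8); B=np.mean(J,0).clip(0,255).astype(np.uint8)
cv2.imwrite("pics/avgtop.png",A); cv2.imwrite("pics/avgside.png",B)
W=np.zeros((600,800,3),np.uint8)
W[:400,:400]=cv2.resize(A[193:225,264:296],(400,400),interpolation=cv2.INTER_CUBIC)
W[:288,416:800]=cv2.resize(B[192:216,324:356],(384,288),interpolation=cv2.INTER_CUBIC)
cv2.imwrite("pics/dial2.png",W)
crop({"img":A},310,150,410,240,8,"ct16.png")
E
```

```text
t 32.75 tcp [ 511.6 -351.3  194.5] F [ 0.6  0.1 -0.6] w 85.1
x [ 0.216 -0.976 -0.001] y [-0.976 -0.216 -0.001] z [ 0.     0.001 -1.   ]
j [-3.510e-01  4.080e-01  2.340e-01 -1.000e-03 -1.397e+00  5.690e-01]
```

View pics/dial2.png

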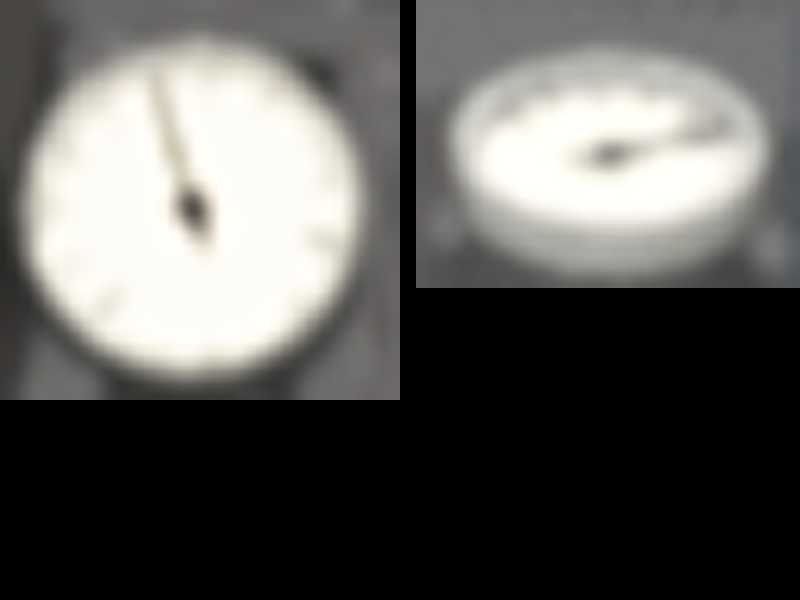

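View pics/ct16.png

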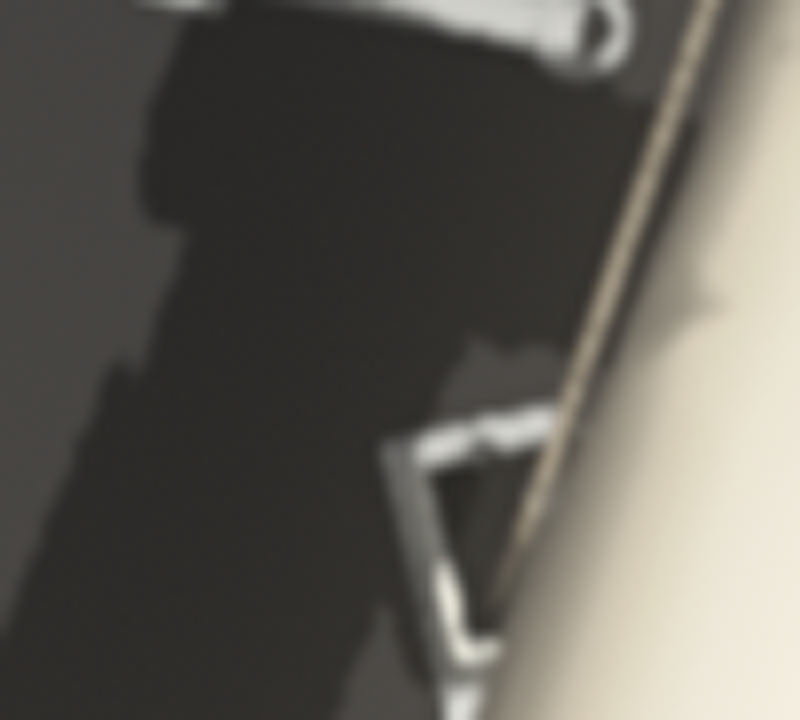

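```bash
cat > dial.py <<'E'
from h import *
f=grab_frame("top"); g=grab_frame("side")
def polar(img,fr,c,z=110,rs=np.arange(4,29,1.0),n=720):
    gray=cv2.cvtColor(img,cv2.COLOR_BGR2GRAY).astype(np.float32)
    th=np.radians(np.arange(n)*360/n)
    P=np.stack([c[0]+rs[:,None]*np.cos(th),c[1]+rs[:,None]*np.sin(th),np.full((len(rs),n),z)],-1)
    q=(P-fr["T"][:3,3])@fr["T"][:3,:3]
    u=fr["cx"]-fr["fx"]*q[...,0]/q[...,2]; v=fr["cy"]+fr["fy"]*q[...,1]/q[...,2]
    return cv2.remap(gray,u.astype(np.float32),v.astype(np.float32),cv2.INTER_CUBIC)
def center(img,fr,box,z=110):
    x0,y0,x1,y1=box; gr=cv2.cvtColor(img,cv2.COLOR_BGR2GRAY)[y0:y1,x0:x1]
    gr=cv2.resize(gr,None,fx=8,fy=8,interpolation=cv2.INTER_CUBIC)
    cs,_=cv2.findContours((gr>150).astype(np.uint8),cv2.RETR_EXTERNAL,cv2.CHAIN_APPROX_NONE)
    e=cv2.fitEllipse(cv2.convexHull(max(cs,key=cv2.contourArea)))
    return onz(fr,x0+(e[0][0]+.5)/8-.5,y0+(e[0][1]+.5)/8-.5,z)
E
python3 - <<'E'
from dial import *
for n in("top0","avgtop"):
    im=cv2.imread(f"pics/{n}.png"); c=center(im,f,(260,190,300,228)); print(n,c.round(2))
    p=polar(im,f,c)
    # show dark minima per radius
    for r,row in zip(np.arange(4,29,1.0),p):
        base=np.percentile(row,80); d=np.clip(base-row-6,0,None)
        k=[]
        dd=cv2.GaussianBlur(np.tile(d,3)[None],(0,0),4)[0][720:1440]
        for i in range(720):
            if dd[i]>4 and dd[i]==dd[np.arange(i-16,i+17)%720].max():
                w=np.arange(i-12,i+13); ww=d[w%720]; k.append((round(((w*ww).sum()/ww.sum()/2+180)%360-180,1),int(dd[i])))
        if r>=5: print(r,k)
E
```

```text
top0 [501.03  90.58 110.  ]
5.0 [(np.float64(138.5), 64), (np.float64(-141.5), 4), (np.float64(-49.5), 56)]
6.0 [(np.float64(138.0), 55), (np.float64(-47.5), 42)]
7.0 [(np.float64(138.0), 46), (np.float64(-46.5), 25)]
8.0 [(np.float64(138.0), 40), (np.float64(-46.0), 12)]
9.0 [(np.float64(138.5), 35)]
10.0 [(np.float64(138.5), 31)]
11.0 [(np.float64(138.5), 29)]
12.0 [(np.float64(138.4), 30)]
13.0 [(np.float64(138.0), 30)]
14.0 [(np.float64(138.0), 31)]
15.0 [(np.float64(138.4), 32)]
16.0 [(np.float64(138.5), 31)]
17.0 [(np.float64(17.7), 6), (np.float64(138.5), 29)]
18.0 [(np.float64(17.5), 12), (np.float64(138.5), 27)]
19.0 [(np.float64(17.2), 16), (np.float64(138.6), 24)]
20.0 [(np.float64(16.8), 20), (np.float64(138.8), 20)]
21.0 [(np.float64(16.7), 24), (np.float64(138.6), 17)]
22.0 [(np.float64(16.6), 26), (np.float64(138.5), 16)]
23.0 [(np.float64(16.5), 28), (np.float64(138.5), 15)]
24.0 [(np.float64(16.2), 28), (np.float64(138.4), 14), (np.float64(-32.3), 4)]
25.0 [(np.float64(15.9), 28), (np.float64(42.3), 6), (np.float64(138.5), 14), (np.float64(-58.3), 4), (np.float64(-31
[... 1862 characters left out ...]
), (np.float64(41.1), 13), (np.float64(65.0), 18), (np.float64(89.8), 10), (np.float64(139.7), 10), (np.float64(-105.4), 21), (np.float64(-77.2), 9), (np.float64(-64.1), 8), (np.float64(-33.6), 19), (np.float64(-6.0), 21)]
27.0 [(np.float64(15.4), 37), (np.float64(41.3), 18), (np.float64(63.2), 20), (np.float64(89.6), 13), (np.float64(139.5), 6), (np.float64(-133.7), 5), (np.float64(-105.6), 23), (np.float64(-74.4), 10), (np.float64(-62.0), 10), (np.float64(-34.1), 24), (np.float64(-6.4), 27)]
28.0 [(np.float64(15.0), 36), (np.float64(37.0), 21), (np.float64(63.0), 19), (np.float64(90.0), 21), (np.float64(-133.5), 8), (np.float64(-106.7), 20), (np.float64(-36.4), 28), (np.float64(-8.5), 28)]
```

```bash
cat >> dial.py <<'E'
def strip(img,fr,c,yaw,us,vs,z=110):
    gray=cv2.cvtColor(img,cv2.COLOR_BGR2GRAY).astype(np.float32)
    a=np.radians(yaw); e=np.array([np.cos(a),np.sin(a)]); n=np.array([-e[1],e[0]])
    U,V=np.meshgrid(us,vs,indexing="ij")
    P=np.stack([c[0]+U*e[0]+V*n[0],c[1]+U*e[1]+V*n[1],np.full(U.shape,z)],-1)
    q=(P-fr["T"][:3,3])@fr["T"][:3,:3]
    u=fr["cx"]-fr["fx"]*q[...,0]/q[...,2]; v=fr["cy"]+fr["fy"]*q[...,1]/q[...,2]
    return cv2.remap(gray,u.astype(np.float32),v.astype(np.float32),cv2.INTER_LANCZOS4)
def linefit(img,fr,c,yaw,ranges,show=False,z=110):
    vs=np.arange(-5,5.01,.1); X=[];Y=[]
    us=np.concatenate([np.arange(a,b,.5) for a,b in ranges]); s=strip(img,fr,c,yaw,us,vs,z)
    for u,row in zip(us,s):
        base=np.interp(vs,[-4.5,4.5],[row[:8].mean(),row[-8:].mean()]); d=np.clip(base-row,0,None); d[abs(vs)>4]=0
        d=np.clip(d-.15*d.max(),0,None)
        m=(vs*d).sum()/d.sum(); X.append(u);Y.append(m)
        if show: print(u,round(m,2),int(d.max()),round(np.sqrt(((vs-m)**2*d).sum()/d.sum()),2))
    k=np.polyfit(X,Y,1); return yaw+np.degrees(np.arctan(k[0])),k[1],np.std(np.array(Y)-np.polyval(k,X))
E
python3 - <<'E'
from dial import *
# more averaged frames
I=np.mean([grab_frame("top")["img"].astype(float) for _ in range(12)],0); J=np.mean([grab_frame("side")["img"].astype(float) for _ in range(12)],0)
np.save("avgt.npy",I.astype(np.float32));np.save("avgs.npy",J.astype(np.float32))
print(readout.observe()["clock"])
t0=cv2.imread("pics/top0.png").astype(np.float32); s0=cv2.imread("pics/side0.png").astype(np.float32)
It=I.astype(np.float32); Js=J.astype(np.float32)
print("top after"); print(linefit(It,f,(500.83,91.49),17.5,[(-8,-4),(5,15)],True))
for r in [(6,13)],[(6,15)],[(6,25)],[(17,25)],[(-8,-4),(6,25)]: print(r,linefit(It,f,(500.83,91.49),17.5,r))
print("top0 hand"); 
for r in [(6,15)],[(6,22)],[(-8,-4),(6,22)]: print(r,linefit(t0,f,(501.03,90.58),138,r))
print("top0 mark",linefit(t0,f,(501.03,90.58),17.5,[(18,25)],True))
E
```

```text
34.6
top after
-8.0 0.22 22 1.25
-7.5 0.15 28 1.25
-7.0 0.11 35 1.27
-6.5 0.09 43 1.3
-6.0 0.08 52 1.33
-5.5 0.07 61 1.35
-5.0 0.06 72 1.37
-4.5 0.06 81 1.4
5.0 0.29 52 1.27
5.5 0.3 47 1.23
6.0 0.3 43 1.2
6.5 0.27 41 1.18
7.0 0.24 40 1.17
7.5 0.2 39 1.17
8.0 0.17 39 1.19
8.5 0.15 41 1.22
9.0 0.15 42 1.26
9.5 0.16 44 1.28
10.0 0.18 45 1.3
10.5 0.19 45 1.32
11.0 0.19 46 1.34
11.5 0.19 46 1.34
12.0 0.19 46 1.33
12.5 0.19 45 1.31
13.0 0.18 45 1.28
13.5 0.16 43 1.26
14.0 0.13 42 1.24
14.5 0.1 41 1.22
(np.float64(17.689734588553417), np.float64(0.15272247498912914), np.float64(0.06263911161834775))
[(6, 13)] (np.float64(16.837459169343294), np.float64(0.30359115176840584), np.float64(0.0334662697523789))
[(6, 15)] (np.float64(16.803844910561303), np.float64(0.3092321764155076), np.float64(0.03117352413932933))
[(6, 25)] (np.float64(15.54278649332431), np.float64(0.5286644492788589), np.float64(0.05303523992502078))
[(17, 25)] (np.float64(15.008599387846935), np.float64(0.707242032153614), np.float64(0.029138109829477746))
[(-8, -4), (6, 25)] (np.float64(16.774572953456506), np.float64(0.17017295933876744), np.float64(0.13599684102927018))
top0 hand
[(6, 15)] (np.float64(138.03732048495556), np.float64(0.0248341143404405), np.float64(0.02047137743771716))
[(6, 22)] (np.float64(138.8893940781285), np.float64(-0.12005966800528703), np.float64(0.0402841541316678))
[(-8, -4), (6, 22)] (np.float64(137.3297865712126), np.float64(0.2846279652083816), np.float64(0.13982587373166094))
18.0 -0.01 17 1.11
18.5 -0.05 19 1.1
19.0 -0.1 21 1.1
19.5 -0.16 23 1.11
20.0 -0.21 25 1.13
20.5 -0.25 27 1.15
21.0 -0.27 29 1.19
21.5 -0.3 29 1.22
22.0 -0.35 30 1.27
22.5 -0.38 31 1.31
23.0 -0.38 31 1.34
23.5 -0.37 30 1.38
24.0 -0.39 28 1.4
24.5 -0.45 25 1.42
top0 mark (np.float64(13.8031272153307), np.float64(1.1104249663951653), np.float64(0.031171727113191078))
```

```bash
python3 - <<'E'
from dial import *
It=np.load("avgt.npy"); Js=np.load("avgs.npy")
t0=cv2.imread("pics/top0.png").astype(np.float32); s0=cv2.imread("pics/side0.png").astype(np.float32)
def rect(img,fr,c,z,s=12,R=32):
    xs=np.arange(-R,R,1/ (s/2)); 
    X,Y=np.meshgrid(xs,-xs); 
    st_=strip(img,fr,c,0,xs,xs,z) # [u,v]
    return st_.T[::-1]
# pivot search in side: darkest smoothed point
def pivot(img,fr,c,z):
    us=np.arange(-8,8,.1); s=strip(img,fr,c,0,us,us,z); d=np.clip(np.percentile(s,90)-s,0,None); d[d<.5*d.max()]=0
    return np.array(c)+[(us[:,None]*d).sum()/d.sum(),(us[None]*d).sum()/d.sum()]
P={}
for n,im,fr,c in [("t0",t0,f,(501,90.6)),("ta",It,f,(500.9,91.3)),("s0",s0,g,(501,86)),("sa",Js,g,(501,86))]:
    p=pivot(im,fr,c,110); p=pivot(im,fr,p,110); P[n]=p; print(n,p.round(2))
W=np.zeros((590,790),np.uint8)
for i,(n,im,fr) in enumerate([("t0",t0,f),("ta",It,f),("s0",s0,g),("sa",Js,g)]):
    a=rect(im,fr,P[n],110); a=cv2.resize(a,(390,290) if 0 else (290,290)); a=np.clip((a-80)*255/(190 if i<2 else 190),0,255)
    W[(i//2)*295:(i//2)*295+290,(i%2)*395:(i%2)*395+290]=a
cv2.imwrite("pics/rect.png",W)
print("sa hand")
for r in [(-7,-3),(5,15)],[(6,15)],[(6,22)],[(16,24)]: print(r,linefit(Js,g,P["sa"],17.5,r))
linefit(Js,g,P["sa"],17.5,[(5,25)],True)
print("s0 hand")
for r in [(-7,-3),(5,15)],[(6,15)],[(6,22)]: print(r,linefit(s0,g,P["s0"],138,r))
print("s0 mark"); print(linefit(s0,g,P["s0"],17.5,[(16,24)],True))
E
```

```text
t0 [500.66  90.25]
ta [500.35  91.51]
s0 [500.46  84.87]
sa [500.85  85.94]
sa hand
[(-7, -3), (5, 15)] (np.float64(18.51113658673132), np.float64(-0.11066590863523325), np.float64(0.06589527616372455))
[(6, 15)] (np.float64(17.850524315454578), np.float64(0.007935790283715027), np.float64(0.03579238081875251))
[(6, 22)] (np.float64(16.68593579774708), np.float64(0.21189764053974658), np.float64(0.06598912039714196))
[(16, 24)] (np.float64(16.37786784304698), np.float64(0.3156515737458579), np.float64(0.0780231133473222))
5.0 0.1 32 1.76
5.5 0.06 30 1.75
6.0 0.03 29 1.75
6.5 0.02 28 1.75
7.0 0.02 26 1.75
7.5 0.03 25 1.75
8.0 0.04 23 1.75
8.5 0.04 22 1.74
9.0 0.05 21 1.75
9.5 0.09 20 1.74
10.0 0.14 19 1.74
10.5 0.15 18 1.75
11.0 0.13 18 1.76
11.5 0.1 18 1.77
12.0 0.09 18 1.77
12.5 0.09 19 1.77
13.0 0.08 20 1.78
13.5 0.06 22 1.78
14.0 0.05 23 1.77
14.5 0.05 25 1.78
15.0 0.06 26 1.78
15.5 0.06 27 1.78
16.0 0.05 28 1.79
16.5 0.03 29 1.79
17.0 0.02 29 1.79
17.5 0.01 29 1.79
18.0 -0.01 29 1.8
18.5 -0.04 29 1.8
19.0 -0.07 28 1.79
19.5 -0.11 28 1.79
20.0 -0.13 27 1.79
20.5 -0.17 26 1.78
21.0
[... 179 characters left out ...]
oat64(137.15561527881096), np.float64(0.18172197290270903), np.float64(0.15274542803883315))
[(6, 15)] (np.float64(139.4193779117349), np.float64(-0.21719785043173898), np.float64(0.10609511223441376))
[(6, 22)] (np.float64(136.58681075528085), np.float64(0.23377751104663233), np.float64(0.1573347665883354))
s0 mark
16.0 -3.35 0 0.38
16.5 -3.12 1 0.48
17.0 -2.86 2 0.62
17.5 -2.65 3 0.73
18.0 -2.43 4 0.84
18.5 -2.23 5 0.94
19.0 -2.04 6 1.01
19.5 -1.87 6 1.09
20.0 -1.72 6 1.15
20.5 -1.63 6 1.2
21.0 -1.56 6 1.22
21.5 -1.48 6 1.23
22.0 -1.37 6 1.26
22.5 -1.25 7 1.31
23.0 -1.16 7 1.39
23.5 -1.08 8 1.45
(np.float64(33.91898047388981), np.float64(-7.80765241231188), np.float64(0.13840790808630013))
```

View pics/rect.png

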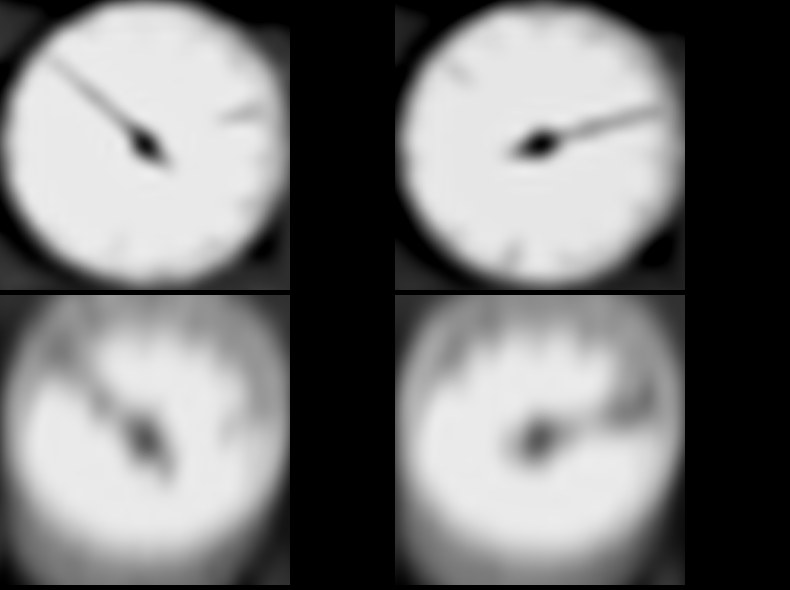

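```bash
python3 - <<'E'
from dial import *
for P,s in [((491,-139.1,107),7),((499.9,90.7,148),5),((500.4,82.5,153),5)]:
    a=proj(g,P);b=proj(g,(P[0],P[1],P[2]+85)); print((np.array(b)-a)*s)
It=np.load("avgt.npy"); t0=cv2.imread("pics/top0.png").astype(np.float32)
print("combined after");linefit(It,f,(500.83,91.49),17.5,[(17,25)],True)
print("hand0 at r17-25");linefit(t0,f,(501.03,90.58),138,[(8,25)],True)
E
```

```text
[  11.89796663 -230.9838228 ]
[   5.65547617 -160.02381637]
[   5.8587039  -161.39923141]
combined after
17.0 -0.05 38 1.23
17.5 -0.08 38 1.25
18.0 -0.1 38 1.28
18.5 -0.11 38 1.3
19.0 -0.12 38 1.33
19.5 -0.13 38 1.34
20.0 -0.15 38 1.35
20.5 -0.16 38 1.36
21.0 -0.17 38 1.35
21.5 -0.18 37 1.34
22.0 -0.22 36 1.33
22.5 -0.26 35 1.31
23.0 -0.29 35 1.29
23.5 -0.32 34 1.27
24.0 -0.36 32 1.25
24.5 -0.43 30 1.23
hand0 at r17-25
8.0 0.02 38 1.12
8.5 0.05 37 1.12
9.0 0.05 35 1.14
9.5 0.06 33 1.12
10.0 0.07 32 1.12
10.5 0.06 32 1.14
11.0 0.05 31 1.14
11.5 0.05 31 1.14
12.0 0.03 31 1.16
12.5 0.01 32 1.14
13.0 0.01 32 1.14
13.5 0.01 33 1.16
14.0 0.01 34 1.15
14.5 0.04 35 1.16
15.0 0.06 35 1.17
15.5 0.08 35 1.16
16.0 0.11 35 1.15
16.5 0.12 34 1.16
17.0 0.13 33 1.15
17.5 0.15 32 1.14
18.0 0.17 31 1.15
18.5 0.19 30 1.14
19.0 0.22 28 1.13
19.5 0.24 26 1.13
20.0 0.24 25 1.1
20.5 0.25 23 1.09
21.0 0.23 22 1.1
21.5 0.21 22 1.09
22.0 0.2 21 1.1
22.5 0.18 21 1.13
23.0 0.17 20 1.13
23.5 0.2 20 1.15
24.0 0.21 19 1.17
24.5 0.22 18 1.16
```

```bash
python3 - <<'E'
import cv2,numpy as np
a=cv2.imread("pics/cs10.png")[0:240,200:420]; b=cv2.imread("pics/cs13.png")[0:240,200:420]; c=cv2.imread("pics/cs11.png")[280:700,200:500]
W=np.zeros((600,800,3),np.uint8); 
a=cv2.convertScaleAbs(a,alpha=1.5);b=cv2.convertScaleAbs(b,alpha=1.5);c=cv2.convertScaleAbs(c,alpha=1.5)
W[:240,:220]=a;W[:240,230:450]=b;W[:420,460:760]=c; cv2.imwrite("pics/tilt.png",W)
E
```

```text
(no output)
```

View pics/tilt.png

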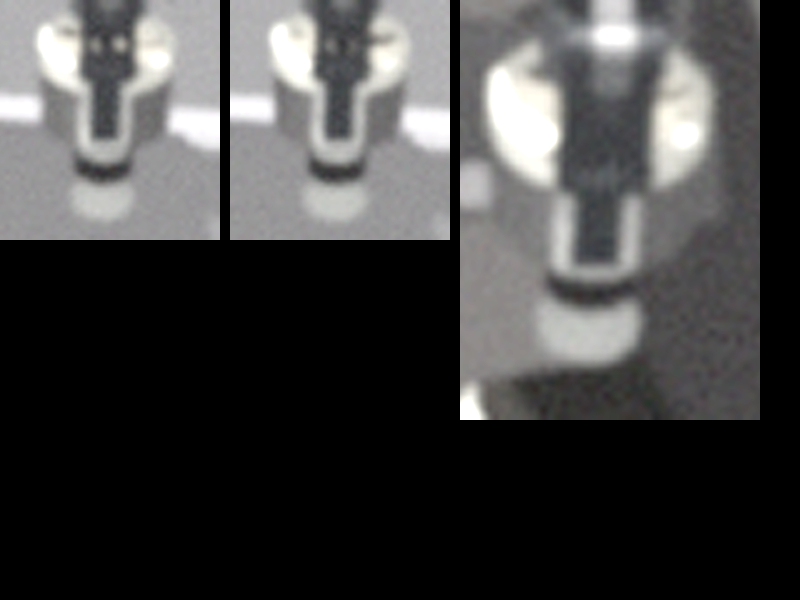

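The hand sits on the mark within my reading error. I'll press a second time, a little firmer, to be sure the foot was fully flush, then read again.

>>> {"op": "drive_tool", "data": {"moves": [[85, [-0.95, -0.21, 0], [0, 0, -1]], [85, [-0.92, -0.34, 0], [0, 0, -1]], [85, [-0.86, -0.47, 0], [0, 0, -1]], [85, [-0.79, -0.58, 0], [0, 0, -1]], [85, [-0.7, -0.69, 0], [0, 0, -1]], [85, [-0.6, -0.78, 0], [0, 0, -1]], [85, [-0.48, -0.85, 0], [0, 0, -1]], [85, [-0.36, -0.91, 0], [0, 0, -1]], [85, [-0.23, -0.95, 0], [0, 0, -1]], [85, [0, 0, 0.3], [0, 0, 0]], [85, [0, 0, 0], [0, 0, 0]]]}}

```text
clock: 36.17
tcp_pos: [510.4, 90.4, 179.4]
ee_rot: [0.999, -0.048, -0.001, 0.0]
contact_force: [0.4, -0.7, 0.3]
width: 85.4
```

```bash
python3 - <<'E'
from h import *
to([500.5,90.8,71])
E
```

```text
t 36.175 tcp [510.4  90.4 179.4] F [ 0.4 -0.7  0.3] w 85.4
x [ 0.995 -0.096 -0.002] y [-0.096 -0.995  0.   ] z [-0.002  0.    -1.   ]
j [ 4.770e-01  2.160e-01 -7.600e-02 -1.000e-03 -1.281e+00  9.980e-01]
to [500.5, 90.8, 71] units [-0.195  0.011  2.169]
```

>>> {"op": "drive_tool", "data": {"moves": [[85, [-0.19, 0.01, 0.3], [0, 0, 0]], [85, [0, 0, 0.5], [0, 0, 0]], [85, [0, 0, 0.5], [0, 0, 0]], [85, [0, 0, 0.5], [0, 0, 0]], [85, [0, 0, 0.25], [0, 0, 0]], [85, [0, 0, 0], [0, 0, 0]]]}}

```text
clock: 36.92
tcp_pos: [501.9, 90.4, 78.0]
ee_rot: [0.999, -0.049, 0.0, -0.0]
contact_force: [-0.1, -0.3, 0.5]
width: 85.0
```

```bash
python3 - <<'E'
from h import *
to([500.5,90.8,71])
E
```

```text
t 36.925 tcp [501.9  90.4  78. ] F [-0.1 -0.3  0.5] w 85.0
x [ 0.995 -0.097  0.   ] y [-0.097 -0.995 -0.   ] z [ 0.  0. -1.]
j [ 0.486  0.28  -0.268 -0.    -1.023  0.988]
to [500.5, 90.8, 71] units [-0.028 -0.005  0.14 ]
```

>>> {"op": "drive_tool", "data": {"moves": [[85, [-0.025, 0, 0.14], [0, 0, 0]], [65, [0, 0, 0], [0, 0, 0]], [60, [0, 0, 0], [0, 0, 0]], [55, [0, 0, 0], [0, 0, 0]], [55, [0, 0, 0], [0, 0, 0]], [55, [0, 0, 0], [0, 0, 0]]]}}

```text
clock: 37.67
tcp_pos: [501.0, 91.0, 72.2]
ee_rot: [0.999, -0.048, 0.001, -0.0]
contact_force: [-1.1, -1.8, 4.9]
width: 58.5
```

>>> {"op": "drive_tool", "data": {"moves": [[55, [0, 0, -0.2], [0, 0, 0]], [55, [0, 0, -0.5], [0, 0, 0]], [55, [0, 0, -0.6], [0, 0, 0]], [55, [0, 0, -0.7], [0, 0, 0]], [55, [0, 0, -0.3], [0, 0, 0]], [55, [0.05, 0.7, 0], [0, 0, 0]], [55, [0.05, 0.9, 0], [0, 0, 0]], [55, [0.05, 0.9, 0], [0, 0, 0]], [55, [0.05, 0.9, 0], [0, 0, 0]], [55, [0.05, 0.9, 0.2], [0, 0, 0]], [55, [0, 0.29, 0.4], [0, 0, 0]], [55, [0, 0, 0], [0, 0, 0]]]}}

```text
clock: 39.17
tcp_pos: [489.1, -138.8, 153.5]
ee_rot: [0.999, -0.049, -0.002, -0.001]
contact_force: [1.0, 0.5, -3.1]
width: 58.5
```

```bash
python3 - <<'E'
from h import *
to([490.8,-139,130])
E
```

```text
t 39.175 tcp [ 489.1 -138.8  153.5] F [ 1.   0.5 -3.1] w 58.5
x [ 0.995 -0.098 -0.004] y [-0.098 -0.995 -0.002] z [-0.004  0.002 -1.   ]
j [ 0.03   0.215 -0.144 -0.003 -1.216  1.443]
to [490.8, -139, 130] units [0.036 0.001 0.469]
```

>>> {"op": "drive_tool", "data": {"moves": [[55, [0.02, 0, 0.25], [0, 0.02, 0]], [55, [0, 0, 0.17], [0, 0, 0]], [55, [0, 0, 0.0], [0, 0, 0]], [55, [0, 0, 0.035], [0, 0, 0]], [55, [0, 0, 0.035], [0, 0, 0]], [55, [0, 0, 0.035], [0, 0, 0]], [55, [0, 0, 0.035], [0, 0, 0]], [55, [0, 0, 0.035], [0, 0, 0]], [55, [0, 0, 0], [0, 0, 0]]]}}

```text
clock: 40.3
tcp_pos: [492.1, -138.4, 126.0]
ee_rot: [0.999, -0.048, 0.002, -0.001]
contact_force: [-0.7, -0.0, -2.6]
width: 58.3
```

>>> {"op": "drive_tool", "data": {"moves": [[55, [0, 0, 0.035], [0, 0, 0]], [55, [0, 0, 0.025], [0, 0, 0]], [55, [0, 0, 0], [0, 0, 0]]]}}

```text
clock: 40.67
tcp_pos: [492.4, -138.5, 123.3]
ee_rot: [0.999, -0.048, 0.002, -0.0]
contact_force: [-0.3, 0.6, -1.3]
width: 58.5
```

>>> {"op": "drive_tool", "data": {"moves": [[55, [0, 0, 0.035], [0, 0, 0]], [55, [0, 0, 0.035], [0, 0, 0]], [55, [0, 0, 0.02], [0, 0, 0]], [55, [0, 0, 0], [0, 0, 0]]]}}

```text
clock: 41.18
tcp_pos: [492.5, -138.5, 119.2]
ee_rot: [0.999, -0.048, 0.002, -0.0]
contact_force: [-0.8, 0.7, 2.1]
width: 58.5
```

>>> {"op": "drive_tool", "data": {"moves": [[55, [0, 0, 0.025], [0, 0, 0]], [55, [0, 0, 0.025], [0, 0, 0]], [55, [0, 0, 0], [0, 0, 0]]]}}

```text
clock: 41.55
tcp_pos: [493.0, -138.6, 118.6]
ee_rot: [0.999, -0.048, 0.003, -0.0]
contact_force: [-4.6, 2.6, 14.1]
width: 58.5
```

>>> {"op": "drive_tool", "data": {"moves": [[55, [0, 0, 0.015], [0, 0, 0]], [55, [0, 0, 0], [0, 0, 0]]]}}

```text
clock: 41.8
tcp_pos: [493.1, -138.6, 118.5]
ee_rot: [0.999, -0.048, 0.004, -0.0]
contact_force: [-6.2, 2.6, 18.6]
width: 58.6
```

>>> {"op": "drive_tool", "data": {"moves": [[55, [0, 0, -0.07], [0, 0, 0]], [55, [0, 0, -0.1], [0, 0, 0]], [55, [0, 0, -0.5], [0, 0, 0]], [55, [0, 0, -0.8], [0, 0, 0]], [55, [0, -0.6, 0], [0, 0, 0]], [55, [-0.05, -0.9, 0], [0, 0, 0]], [55, [-0.05, -0.9, 0], [0, 0, 0]], [55, [-0.05, -0.9, 0], [0, 0, 0]], [55, [-0.05, -0.9, 0], [0, 0, 0]], [55, [-0.05, -0.39, 0], [0, 0, 0]], [55, [0, 0, 0], [0, 0, 0]]]}}

```text
clock: 43.18
tcp_pos: [501.0, 92.0, 188.3]
ee_rot: [0.999, -0.047, 0.001, -0.0]
contact_force: [-0.5, 0.1, -2.8]
width: 58.8
```

```bash
python3 - <<'E'
from h import *
to([500.7,90.6,110])
E
```

```text
t 43.175 tcp [501.   92.  188.3] F [-0.5  0.1 -2.8] w 58.8
x [ 0.996 -0.094  0.002] y [-0.094 -0.996 -0.   ] z [ 0.002  0.    -1.   ]
j [ 4.900e-01  1.910e-01 -8.500e-02  1.000e-03 -1.293e+00  9.860e-01]
to [500.7, 90.6, 110] units [-0.006  0.029  1.565]
```

>>> {"op": "drive_tool", "data": {"moves": [[55, [0, 0.03, 0.4], [0, 0, 0]], [55, [0, 0, 0.5], [0, 0, 0]], [55, [0, 0, 0.5], [0, 0, 0]], [55, [0, 0, 0.1], [0, 0, 0]], [55, [0, 0, 0], [0, 0, 0]]]}}

```text
clock: 43.8
tcp_pos: [501.9, 89.0, 114.5]
ee_rot: [0.999, -0.048, 0.002, -0.0]
contact_force: [0.9, -0.3, -3.2]
width: 58.4
```

>>> {"op": "drive_tool", "data": {"moves": [[55, [-0.01, 0, 0.25], [0, 0, 0]], [55, [0, 0, 0.25], [0, 0, 0]], [55, [0, 0, 0.1], [0, 0, 0]], [55, [0, 0, 0], [0, 0, 0]]]}}

```text
clock: 44.3
tcp_pos: [501.0, 89.7, 83.7]
ee_rot: [0.999, -0.048, 0.002, -0.0]
contact_force: [-0.4, -0.6, -3.5]
width: 58.5
```

>>> {"op": "drive_tool", "data": {"moves": [[55, [-0.01, -0.01, 0.15], [0, 0, 0]], [55, [0, 0, 0.05], [0, 0, 0]], [55, [0, 0, 0.03], [0, 0, 0]], [55, [0, 0, 0.02], [0, 0, 0]], [55, [0, 0, 0], [0, 0, 0]]]}}

```text
clock: 44.92
tcp_pos: [501.0, 90.4, 72.3]
ee_rot: [0.999, -0.048, 0.002, -0.001]
contact_force: [-2.6, 0.1, 3.3]
width: 58.6
```

>>> {"op": "drive_tool", "data": {"moves": [[65, [0, 0, 0], [0, 0, 0]], [80, [0, 0, 0], [0, 0, 0]], [85, [0, 0, 0], [0, 0, 0]], [85, [0, 0, -0.3], [0, 0, 0]], [85, [0, 0, -0.7], [0, 0, 0]], [85, [0, 0, -0.8], [0, 0, 0]], [85, [0, 0, -0.6], [0, 0, 0]], [85, [0.05, 0.51, 0], [0, 0, 1]], [85, [0.12, 0.5, 0], [0, 0, 1]], [85, [0.19, 0.47, 0], [0, 0, 1]], [85, [0.25, 0.44, 0], [0, 0, 1]], [85, [0.31, 0.4, 0], [0, 0, 1]]]}}

```text
clock: 46.42
tcp_pos: [501.0, -37.9, 192.8]
ee_rot: [0.921, -0.389, 0.002, -0.001]
contact_force: [0.2, 0.4, -0.7]
width: 84.8
```

>>> {"op": "drive_tool", "data": {"moves": [[85, [0.36, 0.36, 0], [0, 0, 1]], [85, [0.41, 0.3, 0], [0, 0, 1]], [85, [0.45, 0.24, 0], [0, 0, 1]], [85, [0.48, 0.18, 0], [0, 0, 1]], [85, [0, 0, 0.4], [0, 0, 0]], [85, [0, 0, 0], [0, 0, 0]]]}}

```text
clock: 47.18
tcp_pos: [500.2, -139.2, 171.2]
ee_rot: [0.78, -0.626, 0.0, -0.001]
contact_force: [-0.2, 0.4, 0.2]
width: 85.3
```

```bash
python3 - <<'E'
from h import *
to([491.2,-139,40])
g=grab_frame("side"); crop(g,310,180,430,280,6,"cs20.png")
f=grab_frame("top"); cv2.imwrite("pics/top20.png",f["img"]); crop(f,260,190,300,230,12,"ct20.png")
E
```

```text
t 47.175 tcp [ 500.2 -139.2  171.2] F [-0.2  0.4  0.2] w 85.3
x [ 0.216 -0.976 -0.001] y [-0.976 -0.216 -0.002] z [ 0.002  0.001 -1.   ]
j [ 3.000e-02  2.200e-01 -9.200e-02 -1.000e-03 -1.257e+00  1.880e-01]
to [491.2, -139, 40] units [-0.04   0.18   2.623]
```

View pics/cs20.png

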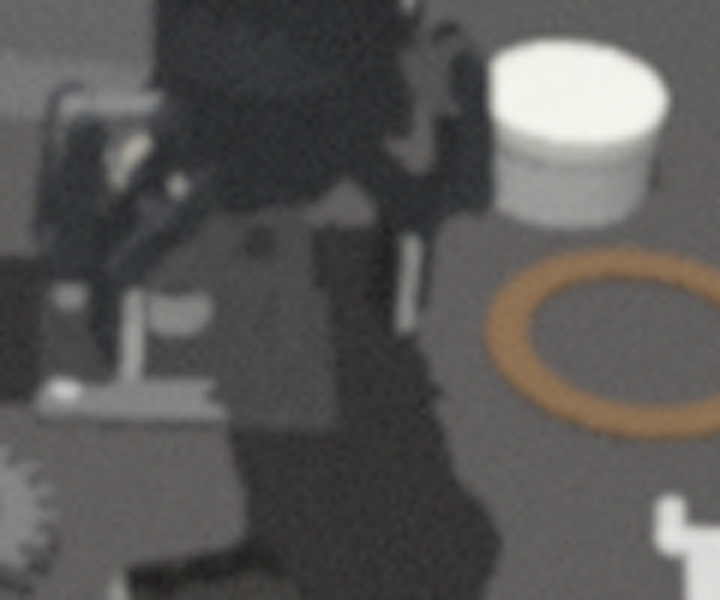

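View pics/ct20.png

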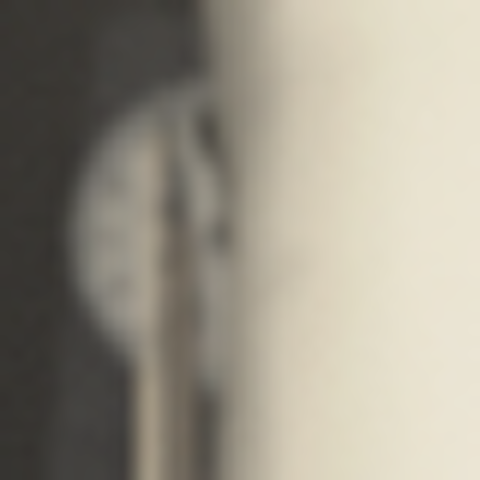

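>>> {"op": "drive_tool", "data": {"moves": [[85, [-0.04, 0.18, 0.3], [0, 0, 0]], [85, [0, 0, 0.5], [0, 0, 0]], [85, [0, 0, 0.5], [0, 0, 0]], [85, [0, 0, 0], [0, 0, 0]]]}}

```text
clock: 47.78
tcp_pos: [491.3, -138.6, 106.0]
ee_rot: [0.78, -0.626, 0.0, -0.001]
contact_force: [-0.1, -0.4, 0.3]
width: 85.1
```

```bash
python3 - <<'E'
from h import *
to([491.2,-139,18])
f=grab_frame("top"); crop(f,320,160,420,250,7,"ct21.png"); g=grab_frame("side"); crop(g,290,190,420,310,5,"cs21.png")
E
```

```text
t 47.775 tcp [ 491.3 -138.6  106. ] F [-0.1 -0.4  0.3] w 85.1
x [ 0.217 -0.976 -0.   ] y [-0.976 -0.217 -0.002] z [ 0.002  0.001 -1.   ]
j [ 3.200e-02  2.530e-01 -2.250e-01 -1.000e-03 -1.092e+00  1.880e-01]
to [491.2, -139, 18] units [0.008 0.008 1.76 ]
```

View pics/cs21.png

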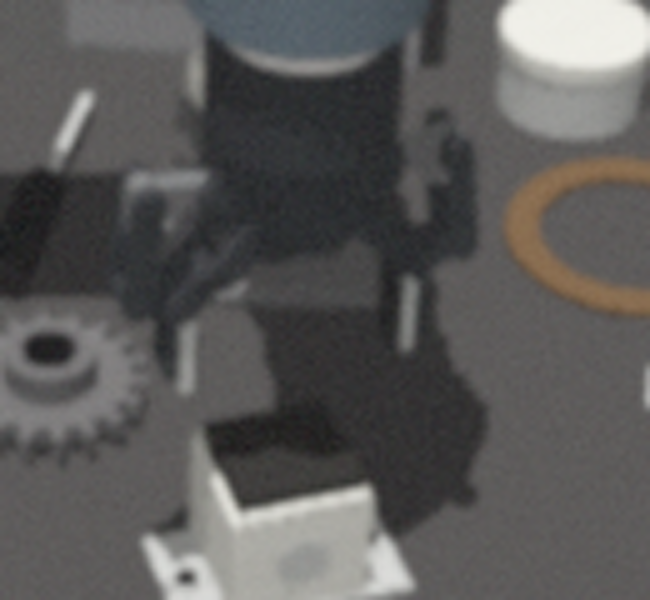

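View pics/ct21.png

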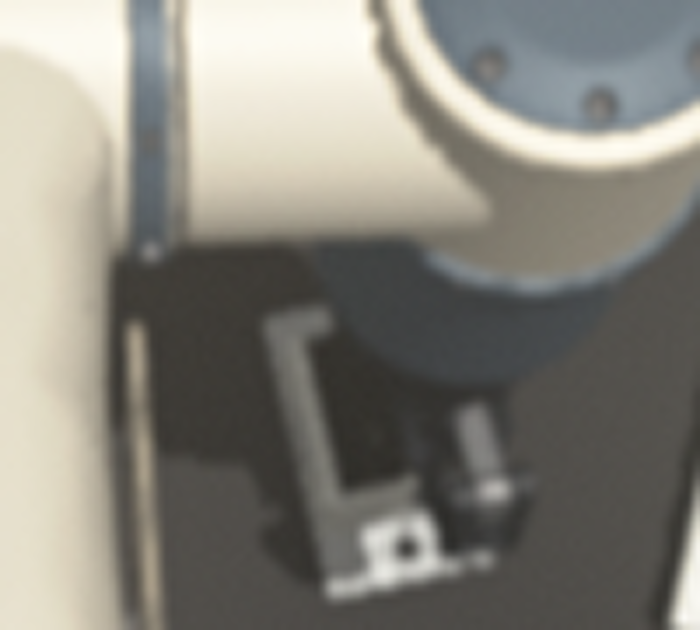

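>>> {"op": "drive_tool", "data": {"moves": [[85, [0.01, 0.01, 0.4], [0, 0, 0]], [85, [0, 0, 0.5], [0, 0, 0]], [85, [0, 0, 0.5], [0, 0, 0]], [85, [0, 0, 0.3], [0, 0, 0]], [85, [0, 0, 0], [0, 0, 0]], [65, [0, 0, 0], [0, 0, 0]], [55, [0, 0, 0], [0, 0, 0]], [55, [0, 0, 0], [0, 0, 0]], [55, [0, 0, 0], [0, 0, 0]]]}}

```text
clock: 49.0
tcp_pos: [492.9, -139.6, 22.9]
ee_rot: [0.78, -0.626, 0.002, -0.002]
contact_force: [-1.7, 1.2, 6.1]
width: 61.2
```

```bash
python3 - <<'E'
from h import *
to([496,-345,90])
E
```

```text
t 49.0 tcp [ 492.9 -139.6   22.9] F [-1.7  1.2  6.1] w 61.2
x [ 0.217 -0.976  0.001] y [-0.976 -0.217 -0.006] z [ 0.006  0.    -1.   ]
j [ 0.03   0.344 -0.34  -0.    -0.88   0.189]
to [496, -345, 90] units [ 4.025  0.823 -1.343]
```

>>> {"op": "drive_tool", "data": {"moves": [[55, [0, 0, -0.4], [0, 0, 0]], [55, [0, 0, -0.5], [0, 0, 0]], [55, [0, 0, -0.5], [0, 0, 0]], [55, [0.6, 0.12, 0], [0, 0, 0]], [55, [0.9, 0.18, 0], [0, 0, 0]], [55, [0.9, 0.18, 0], [0, 0, 0]], [55, [0.9, 0.18, 0], [0, 0, 0]], [55, [0.72, 0.16, 0], [0, 0, 0]], [55, [0, 0, 0], [0, 0, 0]]]}}

```text
clock: 50.12
tcp_pos: [494.1, -346.4, 89.9]
ee_rot: [0.779, -0.627, 0.0, -0.001]
contact_force: [-1.3, 1.5, -5.2]
width: 61.3
```

```bash
python3 - <<'E'
from dial import *
to([496,-345,30])
I=np.mean([grab_frame("top")["img"].astype(float) for _ in range(8)],0).astype(np.float32)
np.save("avgt2.npy",I); print(readout.observe()["clock"])
A=I.clip(0,255).astype(np.uint8); cv2.imwrite("pics/avgtop2.png",A)
old=np.load("avgt.npy").clip(0,255).astype(np.uint8)
W=np.zeros((400,800,3),np.uint8)
W[:,:400]=cv2.resize(old[193:225,264:296],(400,400),interpolation=cv2.INTER_CUBIC)
W[:,400:]=cv2.resize(A[193:225,264:296],(400,400),interpolation=cv2.INTER_CUBIC)
cv2.imwrite("pics/dial3.png",W)
c=center(A,f,(260,190,300,228)); print(c)
p=polar(I,f,c[:2])
for r,row in zip(np.arange(4,29,1.0),p):
    base=np.percentile(row,80); d=np.clip(base-row-6,0,None); k=[]
    dd=cv2.GaussianBlur(np.tile(d,3)[None],(0,0),4)[0][720:1440]
    for i in range(720):
        if dd[i]>4 and dd[i]==dd[np.arange(i-16,i+17)%720].max():
            w=np.arange(i-12,i+13); ww=d[w%720]; k.append((float(round(((w*ww).sum()/ww.sum()/2+180)%360-180,1)),int(dd[i])))
    if r in(6,8,10,12,14,16,18,20,22,23,24,25,26): print(r,k)
for r in [(6,15)],[(-8,-4),(5,15)],[(17,25)]: print(r,linefit(I,f,c[:2],17.5,r))
g=grab_frame("side"); crop(g,290,300,450,430,5,"cs22.png")
E
```

```text
t 50.225 tcp [ 494.4 -344.1   90.2] F [-0.6  0.7 -4.7] w 61.3
x [ 0.215 -0.977 -0.002] y [-0.977 -0.215 -0.003] z [ 0.002  0.003 -1.   ]
j [-0.351  0.433  0.    -0.004 -1.137  0.569]
to [496, -345, 30] units [ 0.026 -0.024  1.204]
50.625
[501.12917631  91.49328563 110.        ]
6.0 [(13.0, 54), (-170.5, 65)]
8.0 [(15.0, 40), (-166.0, 27)]
10.0 [(14.0, 43)]
12.0 [(13.5, 50)]
14.0 [(14.5, 59)]
16.0 [(15.0, 72)]
18.0 [(14.9, 84)]
20.0 [(14.5, 86)]
22.0 [(14.5, 81)]
23.0 [(14.5, 77), (139.3, 5), (-105.4, 6)]
24.0 [(14.5, 74), (139.5, 8), (-105.5, 11), (-31.8, 5), (-4.9, 5)]
25.0 [(14.5, 67), (41.5, 7), (67.0, 9), (139.8, 10), (-105.9, 15), (-60.0, 7), (-31.5, 11), (-5.0, 10)]
26.0 [(14.5, 60), (41.4, 14), (66.4, 15), (140.0, 9), (-105.8, 15), (-61.4, 11), (-31.8, 16), (-4.4, 16)]
[(6, 15)] (np.float64(15.227398530837236), np.float64(-0.20933782953508995), np.float64(0.0363703248815576))
[(-8, -4), (5, 15)] (np.float64(13.462736193431386), np.float64(0.11387418768086308), np.float64(0.0835797815697507))
[(17, 25)] (np.float64(15.195437901557211), np.float64(-0.14074352294663237), np.float64(0.029863725825525083))
```

View pics/dial3.png

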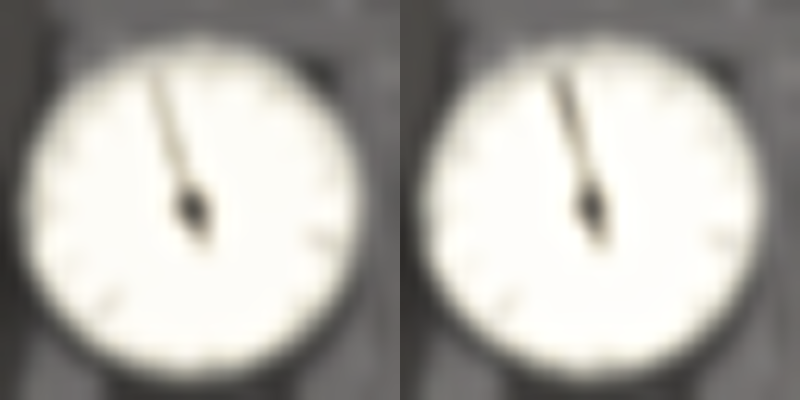

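View pics/cs22.png

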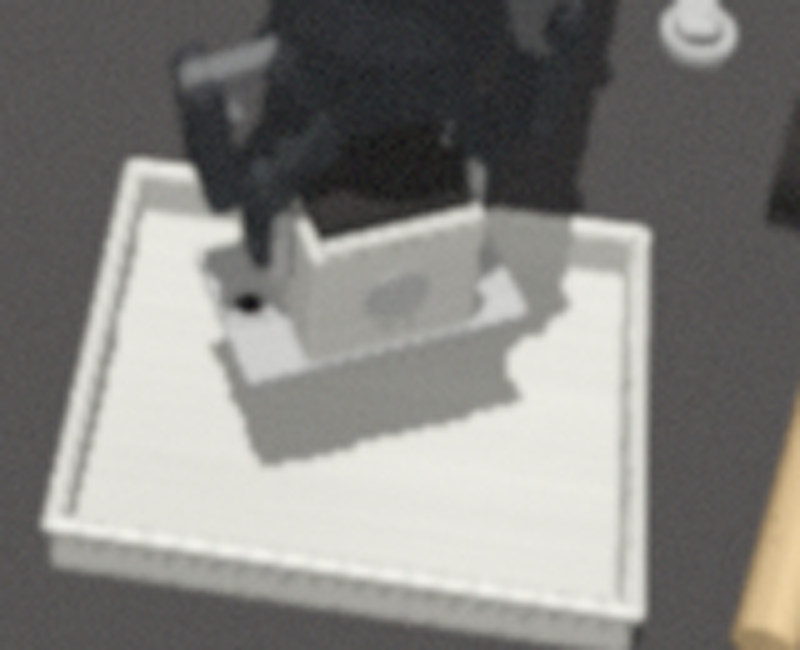

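The second press took the hand slightly clockwise, to 14–15° against about 17.5° for the mid mark, so the hand has reached it. The mount goes in the tray.

>>> {"op": "drive_tool", "data": {"moves": [[55, [0.02, -0.02, 0.3], [0, 0, 0]], [55, [0, 0, 0.4], [0, 0, 0]], [55, [0, 0, 0.3], [0, 0, 0]], [55, [0, 0, 0.1], [0, 0, 0]], [55, [0, 0, 0.04], [0, 0, 0]], [55, [0, 0, 0], [0, 0, 0]]]}}

```text
clock: 51.42
tcp_pos: [497.0, -345.6, 34.8]
ee_rot: [0.78, -0.626, 0.002, -0.002]
contact_force: [-0.4, 0.5, -5.3]
width: 61.6
```

>>> {"op": "drive_tool", "data": {"moves": [[55, [0, 0, 0.06], [0, 0, 0]], [55, [0, 0, 0.04], [0, 0, 0]], [55, [0, 0, 0.03], [0, 0, 0]], [55, [0, 0, 0], [0, 0, 0]]]}}

```text
clock: 51.92
tcp_pos: [496.5, -345.3, 27.6]
ee_rot: [0.78, -0.626, 0.001, -0.002]
contact_force: [-0.4, -0.9, -5.4]
width: 61.2
```

>>> {"op": "drive_tool", "data": {"moves": [[55, [0, 0, 0.03], [0, 0, 0]], [55, [0, 0, 0], [0, 0, 0]]]}}

```text
clock: 52.18
tcp_pos: [496.8, -345.4, 27.0]
ee_rot: [0.78, -0.626, 0.002, -0.002]
contact_force: [-1.8, 1.5, 1.6]
width: 61.0
```

Contact on the tray floor (27.0, as computed). Release and rise.

>>> {"op": "drive_tool", "data": {"moves": [[55, [0, 0, 0.01], [0, 0, 0]], [65, [0, 0, 0], [0, 0, 0]], [80, [0, 0, 0], [0, 0, 0]], [85, [0, 0, 0], [0, 0, 0]], [85, [0, 0, -0.3], [0, 0, 0]], [85, [0, 0, -0.7], [0, 0, 0]], [85, [0, 0, -0.9], [0, 0, 0]], [85, [0, 0, -0.9], [0, 0, 0]], [85, [0.2, 0.9, -0.3], [0, 0, 0]], [85, [0.2, 0.9, 0], [0, 0, 0]], [85, [0, 0, 0], [0, 0, 0]]]}}

```text
clock: 53.55
tcp_pos: [410.5, -385.7, 182.4]
ee_rot: [0.779, -0.627, 0.002, -0.002]
contact_force: [0.4, 0.7, -0.2]
width: 84.5
```

```bash
python3 - <<'E'
from h import *
st()
g=grab_frame("side"); cv2.imwrite("pics/side23.png",g["img"]); f=grab_frame("top"); cv2.imwrite("pics/top23.png",f["img"])
E
```

```text
t 53.55 tcp [ 410.5 -385.7  182.4] F [ 0.4  0.7 -0.2] w 84.5
x [ 0.214 -0.977  0.002] y [-0.977 -0.214 -0.006] z [ 0.006 -0.001 -1.   ]
j [-0.478  0.297  0.041 -0.002 -1.31   0.694]
```

View pics/side23.png

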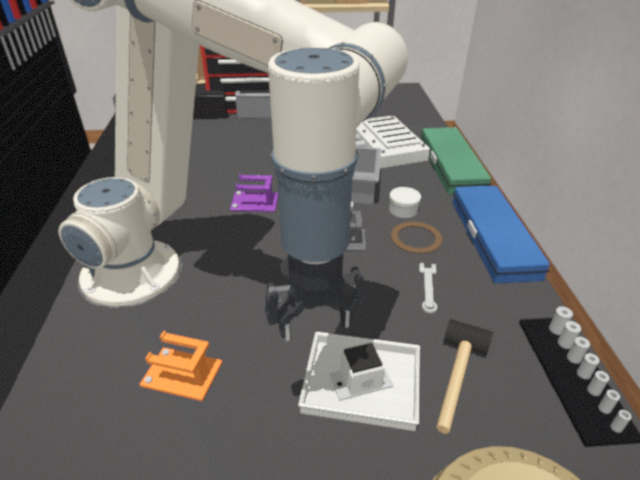

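View pics/top23.png

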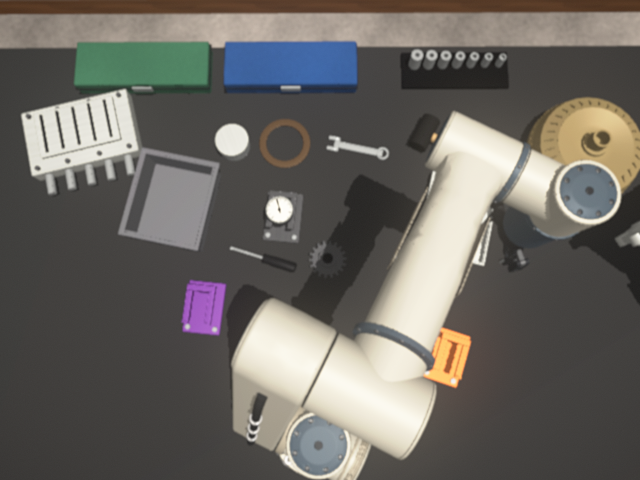

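```bash
python3 - <<'E'
from rig import workorder
print(workorder.sign_off())
E
```

```text
the job is handed in; nothing more can be done
None
```

The mount passed, but only just, and it now stands on its plate in the shallow tray. The gauge is back upright in its fork rest, and I handed the job in at about 54 s.

- **Standing and pressing:** I stood the mount on the bench, rubber up, let go of it, and pressed the gauge onto the middle of the rubber until the foot stopped on it.
- **Second press:** After the first press (about 16 N) the hand sat right on the long middle mark, at 50 within my reading error of about ±1. I took the gauge out again and pressed a second time, up to about 22 N, below the 40 N limit.
- **Verdict:** After the second press the hand lay about 2–4° clockwise of the middle mark, which is roughly 51–52. I counted that as reached. The dial covers only about 27 pixels, and the different fits disagree by 1–2°, so the margin is thin.
- **Last checks:** The final pictures show the mount upright in the tray, and no other item looks moved. The gripper is clear of everything. The dial's height measured 106 mm from two views, but I worked with about 110 mm, since the nominal top is 112 mm and the side view caught the bezel's edge. The first press is therefore the only reading that did not clearly clear the mark.

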